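# Load the transfer rail with valve bodies and call the batch away

## Robot

A 6-joint arm with a two-finger parallel gripper is mounted at the origin on the work surface. World frame = base frame: x ahead of the robot, y to its left, z up, the work surface at z = 0. Lengths are in m, angles in rad, forces in N, time in s.
With the tool pointing down it reaches from about 0.25 to 0.725 m from the base axis. Payload 4 kg.
Tool frame: the origin (TCP) lies on the centre line of the jaws, within the pads' length; the fingertips stand 11 mm ahead of it and the grasp point (between the pads) lies 8 mm behind it; x points along the fingers, y is the direction in which the jaws open and shut, and the axes are right-handed (so a half turn about x gives the same grasp; the last joint's range is limited). The gripper opens to 85 mm and grips with 20 to 120 N. Pads are 22 mm wide; open, the fingers measure 114 mm over their backs; the gripper's body (76 mm by 85 mm) begins 54 mm behind the grasp point. The pads swing forward as they close: fully open they stand 13 mm farther back than shut.
Start: joints at [1.135, 0.241, 0.005, 1.335, 0, 1.571], TCP at [0.211, 0.453, 0.242] pointing down, gripper open.
Joint ranges: [-2.72, 2.72], [-1.05, 1.87], [-1.09, 1.28], [-1.99, 2.15], [-1.42, 1.44], [-3.14, 3.14]. Speed limits (rad/s): [2.79, 2.79, 3.14, 3.14, 3.14, 3.14].

## Interface

Orientations are given as [roll, pitch, yaw] about the fixed x, y, z axes, in that order (R = Rz(yaw) Ry(pitch) Rx(roll)).
In Python, from station import * gives the robot as it stands. The module is installed in compiled form; this text tells all that it offers.
- The arm moves only by the shell command python3 -m creep 'ROWS' [FORCE]. ROWS is JSON, a list of rows, each a list of 3 entries, a list of its own where there are three numbers: the shift along the tool's x, y, z in mm, then the turn about the tool's x in rad, then the finger opening in mm, from 0 to 85.4. A call has 1 to 20 rows; each row is the pose to reach, as a shift and turn from the pose commanded when the call began, along the tool's axes at that moment; what a row does not reach only later rows make up. A row lasts 1/12 s, in which the tool goes at most 41.7 mm and 7.16 degrees, less where a joint would pass 70% of its speed; a pose out of reach is approached as far as the arm can. A call with a gripper value outside its range is refused whole. The fingers move at their own pace and stop on an object; FORCE is the grip in N (left out, the last holds). Time passes only in rows, so rows that repeat a pose let the fingers close. It gives the time, the measured TCP pose, the force and the opening at its end, in the units of the state.
- observe(): the state, without advancing time (a new reading comes with each control period).
- read_camera(name): name is "scene" or "top" or "wrist"; returns a dict with "img" (384x512x3 uint8, blue, green, red), "z_map" (384x512 float32, m along the optical axis (not along the pixel's ray), 0 where there is no reading), "vertical_fov" (degrees; the focal length in pixels is half the picture's height over the tangent of half this angle, whatever the lens; pixels are square), "cx", "cy" (the principal point, pixels), "world_from_camera" (4x4, takes a point from camera to world coordinates). Camera axes: x right, y down, z forward; pixel columns grow to the right and rows downward; lengths in m; the calibration is good to about 2 mm. A picture is of the moment at which its call begins.
- hand_in(): hands the job in, once; it reports no verdict.
Trained networks look in a picture, given as the dict that the camera call returned (one of the last four; its "shot" number tells which), for a name from the list of things; names that differ only in an ending like _2 or _b are one class to them, and where a whole thing is asked for, a point or a joint stands for the part that bears it (a point fixed in the world has none). Each returns a list of dicts, best first, with "score" (0 to 1); they miss things now and then, are a little off and sometimes report something else, mostly with a low value. They report only what shows in the picture. A call takes as long as a camera call.
- spot_in(name, picture): "bbox" ([left, top, right, bottom] in pixels, round what is visible of it).
- trace(name, picture): "region" (384x512 bool, what is visible of it) and "bbox" ([left, top, right, bottom] in pixels, round what is visible of it).
The state is a dict: "time_s": time; "joints": joint angles; "qvel": joint speeds; "joint_torque": joint torques, N m; "tcp_pos": TCP position; "tool_rot": TCP orientation; "wrist_force": force on the tool from outside, world axes, zero at the start; "torque": the same for the moment, N m; "gripper_width": finger opening in m.
Only numpy, scipy, OpenCV 4.12 (cv2) and the standard library are available. Lean on these libraries where they do the work, as an engineer would, in place of code of your own. Each camera call takes 0.05 s, during which the arm holds its last target.

## Task

Hang every valve-body carrier that is waiting on the bench onto the steel rail by its hook, at the rail's open end with the red thumb grip towards the robot, and slide it in under the blue keeper bar until it hangs wholly past the yellow mark. When all of them are in, press the black palm plunger fully down to call the batch away, and let it spring back. Leave the jar, screwdriver and blue bin as they are.

Things in the scene. Friction and masses are not known exactly. Their poses are not given: they have to be found in the camera images.
- carrier1: one of up to five alike carriers (3 to 5 present, the rest None): a 46 x 44 x 44 mm aluminium valve body with a flat base (x -20 to +26 mm) bolted under a steel strap hook; 146 mm tall, 0.16 to 0.29 kg. Origin: at its base, straight below the hook; z up. Starts upright on the bench, thumb grip (-x side) towards the robot within 0.4 rad. Hanging on the rail its origin is at z 127 mm.
- carrier1_hook (a point): the hook of carrier1: the centre of the round bar when it sits in the hook, 128 mm above the carrier's origin. Strap 28 mm wide (y) and 4 mm thick, opening downward: 24 mm free between its legs (x -12 to +12 mm), closed on top by an inverted V (45 degree flanks, top 16 mm above this point) that centres it on the bar. Long leg on -x, short leg on +x reaching 27 mm below this point.
- carrier1_grip (a point): centre of carrier1's red upright thumb grip, where the gripper takes it from above: at (-40, 0, 125) mm from the carrier's origin; 10 mm thick along y, 24 mm along x, 40 mm tall; a 10 mm thick arm joins it to the hook's long leg
- carrier2: another such carrier, alike carrier1 (None if absent)
- carrier2_hook (a point): its hook, as on carrier1
- carrier2_grip (a point): its thumb grip, as on carrier1
- carrier3: another such carrier, alike carrier1 (None if absent)
- carrier3_hook (a point): its hook, as on carrier1
- carrier3_grip (a point): its thumb grip, as on carrier1
- carrier4: another such carrier, alike carrier1 (None if absent)
- carrier4_hook (a point): its hook, as on carrier1
- carrier4_grip (a point): its thumb grip, as on carrier1
- carrier5: another such carrier, alike carrier1 (None if absent)
- carrier5_hook (a point): its hook, as on carrier1
- carrier5_grip (a point): its thumb grip, as on carrier1
- rail: fixed transfer rail: a horizontal 14 mm round steel bar along this body's y axis, its top at z 262 mm, between 30 x 24 mm posts whose inner faces are at y -328 and +328 mm. Origin on the bench under the bar's middle; x points away from the robot (yaw within 0.08 rad). Carriers hang with the thumb grip on the robot's side (-x).
- keeper_mouth (a point): open end of the blue keeper bar, on its underside, at y -37 mm of the rail. The keeper (30 mm wide, 6 mm thick, underside z 278 mm) runs from here to the +y post, 16 mm above the bar: hooks slide along under it but cannot be put on or lifted off there. On the -y side of this point the bar is open from above: carriers are hooked on there.
- mark: yellow clip, 10 mm wide along y, round the keeper bar, 15 to 45 mm inside its mouth. Origin at its middle, on the keeper's underside; y runs along the rail towards the +y post. It does not obstruct carriers. There is room for five carriers between it and that post; they may touch and push one another along.
- plunger (a joint): travel of the palm valve's sprung plunger, straight down: 0 released, 0.020 m fully pressed. About 6 N to start, 12 N at the bottom; it springs back.
- plunger_top (a point): centre of the top of the plunger's black 44 mm mushroom head (z 100 mm when released), standing on a fixed grey 76 x 76 mm valve box; it moves with the plunger
- oil_jar: bystander: amber jar of 60 mm diameter, 85 mm tall, beyond the rail; origin under its centre
- driver: bystander: screwdriver lying on the bench beyond the rail; origin under its middle
- bolt_bin: bystander: blue open bin 110 x 150 x 60 mm at the left; origin under its centre

How it is judged:
On the way, in this order (a step that is already met when the one before it is completed fails the run):
1. every carrier present hangs on the rail past the yellow mark (y of each of carrier1, carrier2, carrier3, carrier4, carrier5 in the frame of mark above 0.014 m and y of each of carrier1, carrier2, carrier3, carrier4, carrier5 in the frame of rail below 0.335 m and x of carrier1 in the frame of rail between -0.03 and 0.03 m and height (world z) of carrier1 between 0.115 and 0.139 m and angle between each of carrier1, carrier2, carrier3, carrier4, carrier5's own z axis and vertical below 0.25 rad and x of carrier2 in the frame of rail between -0.03 and 0.03 m and height (world z) of carrier2 between 0.115 and 0.139 m and x of carrier3 in the frame of rail between -0.03 and 0.03 m and height (world z) of carrier3 between 0.115 and 0.139 m and x of carrier4 in the frame of rail between -0.03 and 0.03 m and height (world z) of carrier4 between 0.115 and 0.139 m and x of carrier5 in the frame of rail between -0.03 and 0.03 m and height (world z) of carrier5 between 0.115 and 0.139 m), for 0.2 s.
2. with all carriers in place, the palm plunger is pressed fully down (all of step 1 and value of joint plunger above 0.017 m), for 0.1 s.
At the end, for the whole second after the job is handed in: every carrier present hangs still and upright (within 0.25 rad) by its hook on the rail under the keeper bar, its origin at least 14 mm past the middle of the yellow mark towards the +y post; the plunger has been pressed at least 17 of its 20 mm with all carriers in and is back up (under 4 mm) (all of step 1 and linear speed of each of carrier1, carrier2, carrier3, carrier4, carrier5 below 0.05 m/s and value of joint plunger below 0.004 m); the robot touches nothing.
It fails at once if a bystander (jar, screwdriver, blue bin) is knocked more than 30 mm aside (distance of any of oil_jar, driver, bolt_bin from where it was at the start of the episode above 0.03 m).
It fails at once if the jar is tipped (angle between oil_jar's own z axis and vertical above 0.5 rad).
Of carrier1, carrier2, carrier3, carrier4, carrier5 only 3 to 5 are there at a start; the rules pass over those that are not, and their reading is None.
At some moment in a run one of carrier1, carrier2, carrier3, carrier4, carrier5 may be knocked a few centimetres aside while the robot is not near it.
It also fails if it takes over 210 s, if anything falls off the work surface, if the arm or the gripper's body presses on something with over 40 N, if the wrist force passes 120 N, or if a joint passes its speed limit or range.

## Working session

There is one attempt and no reset: what is moved stays moved. The work goes in short steps, Python scripts to look and compute and a shell command to move; the robot and the scene stay as the last step left them, time stands still between calls to the robot, and variables do not carry over. Pictures are saved under pics/ and viewed, and the job is handed in when it is done.

```bash
ls; mkdir -p pics
python3 - <<'E'
from station import *
import cv2
s=observe(); print({k:s[k] for k in s})
for n in ("scene","top","wrist"):
    p=read_camera(n); cv2.imwrite(f"pics/a_{n}.png",p["img"]); print(n,p["vertical_fov"],p["cx"],p["cy"],p["world_from_camera"].round(3).tolist() if hasattr(p["world_from_camera"],'round') else p["world_from_camera"])
E
```

```text
pics
{'time_s': 0.0, 'joints': array([1.13500981e+00, 2.41394849e-01, 3.73064416e-03, 1.33519060e+00,
       1.30588583e-06, 1.57082322e+00]), 'qvel': array([ 0.00046349, -0.00078334,  0.00022336,  0.00151336, -0.00294561,
       -0.00175929]), 'joint_torque': array([-1.25693066e-03, -3.72315288e+01,  2.52409405e+01,  1.70895708e-02,
       -2.64755972e-04,  9.74705074e-06]), 'tcp_pos': array([0.21080702, 0.45272298, 0.24142443]), 'tool_rot': array([-1.57140382,  1.56873785, -2.00721723]), 'wrist_force': array([-0.66864141, -0.37287288,  0.01849738]), 'torque': array([-0.0113471 , -0.0670024 , -0.00971768]), 'gripper_width': 0.08555431293635408}
scene 49.2551182200891 258.11831875958165 192.1260893056736 [[-0.763, 0.463, -0.452, 1.133], [0.647, 0.539, -0.54, 0.724], [-0.006, -0.704, -0.71, 1.008], [0.0, 0.0, 0.0, 1.0]]
top 57.3181553439796 260.0874553959863 191.55823011508673 [[-0.025, -0.996, 0.08, 0.513], [-1.0, 0.025, -0.003, 0.108], [0.001, -0.08, -0.997, 1.328], [0.0, 0.0, 0.0, 1.0]]
wrist 70.84953158091419 254.64451041125773 188.62180702182832 [[0.422, 0.875, 0.237, 0.151], [0.907, -0.406, -0.112, 0.481], [-0.001, 0.262, -0.965, 0.373], [0.0, 0.0, 0.0, 1.0]]
```

View pics/a_scene.png

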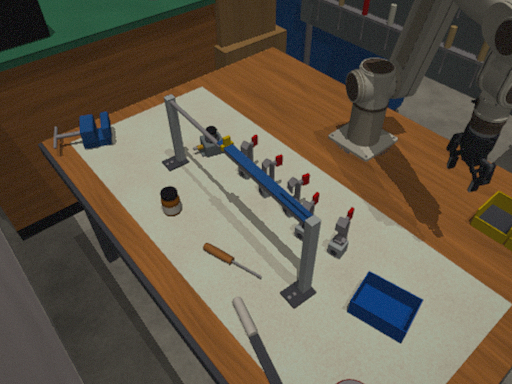

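View pics/a_top.png

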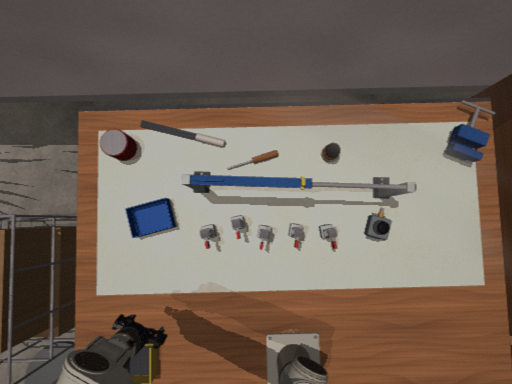

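View pics/a_wrist.png

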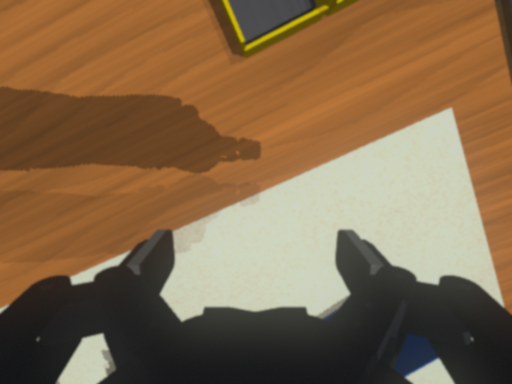

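```bash
cat > h.py <<'E'
from station import *
import numpy as np, cv2
def f_of(p): return 192/np.tan(np.radians(p["vertical_fov"])/2)
def cloud(p):
    z=p["z_map"]; v,u=np.mgrid[0:384,0:512]; f=f_of(p)
    P=np.stack([(u-p["cx"])*z/f,(v-p["cy"])*z/f,z],-1)
    W=p["world_from_camera"]
    return P@W[:3,:3].T+W[:3,3]
def proj(p,X):
    W=np.linalg.inv(p["world_from_camera"]); c=W[:3,:3]@np.array(X)+W[:3,3]; f=f_of(p)
    return c[0]/c[2]*f+p["cx"], c[1]/c[2]*f+p["cy"]
def redmask(p):
    h=cv2.cvtColor(p["img"],cv2.COLOR_BGR2HSV)
    return ((h[...,0]<8)|(h[...,0]>172))&(h[...,1]>140)&(h[...,2]>70)
def blobs(m,minpx=8):
    n,l,st,c=cv2.connectedComponentsWithStats(m.astype(np.uint8),connectivity=8)
    return [(l==i) for i in range(1,n) if st[i,4]>=minpx]
E
python3 - <<'E'
from h import *
p=read_camera("top"); C=cloud(p)
for b in blobs(redmask(p)):
    X=C[b]; v,u=np.where(b); print("red",b.sum(),u.mean().round(1),v.mean().round(1),np.median(X,0).round(3),X[:,2].max().round(3),X[X[:,2]>0.13].mean(0).round(4) if (X[:,2]>.13).any() else '')
for n in ["carrier1","rail","keeper_mouth","mark","plunger_top","oil_jar","driver","bolt_bin"]:
    try:
        for d in trace(n,p)[:6]:
            r=d["region"]; X=C[r]; print(n,round(d["score"],2),np.round(d["bbox"]),np.median(X,0).round(3), X.min(0).round(3),X.max(0).round(3))
    except Exception as e: print(n,e)
big=cv2.resize(p["img"][150:280,170:430],None,fx=3,fy=3,interpolation=cv2.INTER_CUBIC); cv2.imwrite("pics/b_top.png",big)
E
```

```text
red 15 237.9 234.9 [0.464 0.183 0.145] 0.15 [0.4647 0.183  0.1447]
red 21 296.1 243.8 [ 0.43  -0.011  0.143] 0.148 [ 0.4293 -0.0117  0.1428]
red 18 206.6 244.7 [0.434 0.287 0.144] 0.15 [0.4346 0.2879 0.1444]
red 11 261.1 245.5 [0.429 0.106 0.143] 0.151 [0.4277 0.1062 0.1441]
red 20 334.4 244.8 [ 0.423 -0.139  0.143] 0.148 [ 0.4233 -0.1394  0.142 ]
carrier1 0.7 [258. 223. 272. 250.] [0.468 0.098 0.129] [ 0.423  0.072 -0.004] [0.494 0.116 0.149]
carrier1 0.68 [289. 223. 301. 246.] [ 0.469 -0.014  0.127] [ 0.426 -0.044  0.001] [0.495 0.002 0.148]
carrier1 0.67 [198. 227. 216. 250.] [0.47  0.289 0.125] [ 0.426  0.108 -0.001] [0.513 0.318 1.328]
carrier1 0.51 [232. 210. 242. 236.] [0.502 0.184 0.129] [ 0.458  0.108 -0.006] [0.529 0.214 1.328]
carrier1 0.49 [322. 225. 339. 246.] [ 0.463 -0.132  0.088] [ 0.416 -0.166  0.001] [0.513 0.108 1.328]
rail 0.26 [200. 226. 219. 248.] [0.47  0.29  0.057] [ 0.413  0.108 -0.006] [0.513 0.334 1.328]
keeper_mouth 0.68 [234. 213. 244. 239.] [0.504 0.184 0.129] [0.458 0.108 0.003] [0.529 0.21  1.328]
keeper_mouth 0.61 [181. 173. 419. 198.] [0.625 0.054 0.28 ] [ 0.513 -0.451 -0.006] [0.703 0.394 1.328]
mark 0.5 [300. 179. 308. 189.] [ 0.617 -0.02   0.307] [ 0.604 -0.026  0.285] [ 0.634 -0.016  0.315]
mark 0.18 [229. 212. 247. 240.] [0.503 0.183 0.121] [ 0.454  0.108 -0.006] [0.537 0.217 1.328]
plunger_top 0.69 [180. 171. 417. 198.] [0.624 0.049 0.28 ] [ 0.513 -0.493 -0.009] [0.704 0.395 1.328]
plunger_top 0.47 [379. 225. 389. 233.] [ 0.474 -0.321  0.097] [ 0.457 -0.339  0.088] [0.513 0.108 1.328]
oil_jar 0.79 [323. 142. 344. 164.] [ 0.75  -0.153  0.083] [ 0.513 -0.186  0.003] [0.782 0.108 1.328]
driver 0.69 [253. 152. 275. 165.] [0.751 0.083 0.023] [0.513 0.041 0.015] [0.77  0.132 1.328]
bolt_bin 0.84 [123. 197. 176. 239.] [0.534 0.517 0.004] [ 0.463  0.108 -0.007] [0.603 0.613 1.328]
bolt_bin 0.21 [257. 223. 270. 248.] [0.468 0.096 0.129] [ 0.423  0.071 -0.004] [0.491 0.116 0.149]
```

View pics/b_top.png

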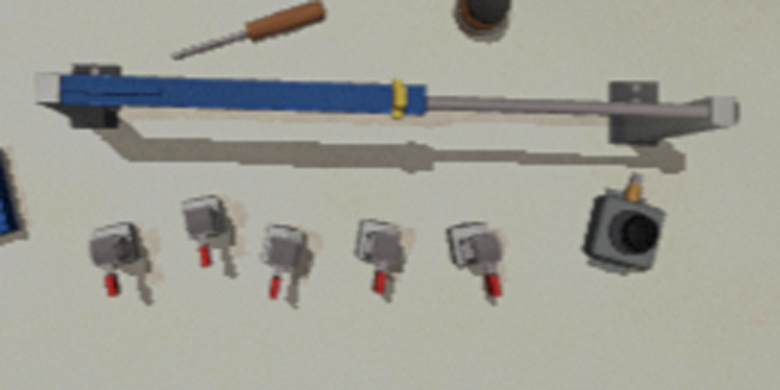

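```bash
cat >> h.py <<'E'
def carriers_top(p,C=None):
    C=cloud(p) if C is None else C
    out=[]
    for b in blobs(redmask(p),6):
        X=C[b]; X=X[X[:,2]>.125]
        if len(X)<4: continue
        g=X.mean(0)
        z=C[...,2]; d=np.hypot(C[...,0]-g[0],C[...,1]-g[1])
        m=(z>g[2]-.03)&(z<g[2]+.015)&(d<.07)&~cv2.dilate(b.astype(np.uint8),np.ones((3,3))).astype(bool)
        Y=C[m]; h=(Y.min(0)+Y.max(0))/2 if len(Y) else g
        m2=m&(d>.028)&(d<.055); Y=C[m2]; h=np.median(Y,0) if len(Y) else h
        out.append((g,h,np.arctan2(h[1]-g[1],h[0]-g[0]),len(Y)))
    return sorted(out,key=lambda o:o[0][1])
E
python3 - <<'E'
from h import *
p=read_camera("top"); C=cloud(p)
for g,h,y,n in carriers_top(p,C): print(g.round(4),h.round(4),round(y,3),n,round(np.hypot(*(h-g)[:2]),4))
z=C[...,2]; 
hsv=cv2.cvtColor(p["img"],cv2.COLOR_BGR2HSV)
m=(z>.245)&(z<.295)&(C[...,0]>.5)&(C[...,0]<.7)&(C[...,1]>-.36)&(C[...,1]<.36)
blue=m&(hsv[...,0]>95)&(hsv[...,0]<130)&(hsv[...,1]>100)
for n,mm in(("blue",blue),("bar",m&~blue&(C[...,1]<-.06)&(z<.27))):
    X=C[mm]; print(n,len(X),X[:,1].min(),X[:,1].max(),np.polyfit(X[:,1],X[:,0],1),np.median(X[:,2]))
yl=(hsv[...,0]>20)&(hsv[...,0]<34)&(hsv[...,1]>120)&(z>.2)&(C[...,0]>.5)
print("yellow",C[yl].mean(0),C[yl].min(0),C[yl].max(0))
pm=(C[...,0]>.4)&(C[...,0]<.72)&(z>.2)
X=C[pm]; print(X[:,1].min(),X[:,1].max())
dk=(p["img"].max(-1)<60)&(z>.08)&(z<.12)&(C[...,1]<-.25)&(C[...,0]<.55)
print("plunger",dk.sum(),C[dk].mean(0),C[dk].min(0),C[dk].max(0))
s=read_camera("scene"); cv2.imwrite("pics/c_scene.png",cv2.resize(s["img"][80:320,150:370],None,fx=3,fy=2.5,interpolation=cv2.INTER_CUBIC))
C=cloud(s)
for b in blobs(redmask(s)):
    X=C[b]; 
    if 0.35<np.median(X[:,0])<.6: print("red scene",b.sum(),np.median(X,0).round(4),X.max(0).round(3),X.min(0).round(3))
E
```

```text
[ 0.4235 -0.139   0.1398] [ 0.4632 -0.136   0.1348] 0.075 72 0.0398
[ 0.4298 -0.0114  0.1418] [ 0.4691 -0.0198  0.1371] -0.21 68 0.0402
[0.4277 0.1062 0.1436] [0.4681 0.0952 0.1367] -0.265 69 0.0419
[0.4647 0.183  0.144 ] [0.5043 0.1891 0.138 ] 0.151 70 0.0401
[0.4387 0.278  0.2099] [0.4387 0.278  0.2099] 0.0 0 0.0
blue 1063 -0.04749406674318819 0.3143637906869395 [0.0550276  0.62160687] 0.2838857227508951
bar 485 -0.3596912321685153 -0.06000029576292591 [0.05633926 0.62178486] 0.2604280797219962
yellow [ 0.61272183 -0.01109819  0.36632849] [ 0.51312464 -0.02348634  0.28398567] [0.63733119 0.10815867 1.32751245]
-0.36961719346361877 0.3374492417273338
plunger 109 [ 0.47613907 -0.32111313  0.09653173] [ 0.45636738 -0.33959692  0.08575401] [ 0.49492098 -0.30305012  0.10338902]
red scene 40 [ 0.4261 -0.1364  0.1348] [ 0.435 -0.131  0.149] [ 0.299 -0.293 -0.001]
red scene 57 [ 0.4334 -0.0082  0.1352] [1.133 0.724 1.008] [ 0.314 -0.137  0.005]
red scene 59 [0.4311 0.1096 0.1342] [0.44  0.115 0.15 ] [0.419 0.101 0.111]
red scene 43 [0.4664 0.188  0.1403] [0.476 0.192 0.147] [0.454 0.179 0.118]
red scene 41 [0.4387 0.2921 0.1429] [0.447 0.298 0.149] [0.327 0.214 0.001]
```

Run:
```python
from h import *
from scipy.spatial.transform import Rotation as R
o=observe(); print(R.from_euler('xyz',o["tool_rot"]).as_matrix().round(3))
for n in("top","scene"):
    p=read_camera(n);C=cloud(p);hsv=cv2.cvtColor(p["img"],cv2.COLOR_BGR2HSV)
    yl=(hsv[...,0]>18)&(hsv[...,0]<36)&(hsv[...,1]>120)&(C[...,2]>.25)&(C[...,2]<.4)&(C[...,0]>.5)&(C[...,0]<.7)
    X=C[yl]; print(n,len(X)); print(X[np.argsort(X[:,2])].round(3)[::3])
    v,u=np.where(yl); c=(int(u.mean()),int(v.mean())); im=p["img"][c[1]-25:c[1]+25,c[0]-35:c[0]+35]
    cv2.imwrite(f"pics/d_{n}.png",cv2.resize(im,None,fx=10,fy=10,interpolation=cv2.INTER_CUBIC))
```

```text
[[ 0.     0.422  0.907]
 [ 0.     0.907 -0.422]
 [-1.     0.    -0.   ]]
top 43
[[ 0.611 -0.02   0.283]
 [ 0.61  -0.023  0.285]
 [ 0.607 -0.02   0.287]
 [ 0.607 -0.022  0.288]
 [ 0.625 -0.017  0.29 ]
 [ 0.604 -0.016  0.29 ]
 [ 0.619 -0.016  0.291]
 [ 0.615 -0.016  0.296]
 [ 0.629 -0.021  0.309]
 [ 0.614 -0.017  0.309]
 [ 0.626 -0.017  0.31 ]
 [ 0.617 -0.02   0.31 ]
 [ 0.628 -0.023  0.312]
 [ 0.625 -0.02   0.313]
 [ 0.616 -0.017  0.314]]
scene 98
[[ 0.624 -0.049  0.258]
 [ 0.638 -0.024  0.274]
 [ 0.639 -0.017  0.279]
 [ 0.637 -0.015  0.282]
 [ 0.636 -0.016  0.285]
 [ 0.603 -0.018  0.287]
 [ 0.64  -0.02   0.288]
 [ 0.633 -0.019  0.288]
 [ 0.623 -0.015  0.288]
 [ 0.616 -0.014  0.289]
 [ 0.605 -0.021  0.29 ]
 [ 0.62  -0.015  0.291]
 [ 0.622 -0.016  0.292]
 [ 0.629 -0.019  0.293]
 [ 0.617 -0.013  0.294]
 [ 0.611 -0.016  0.296]
 [ 0.629 -0.024  0.297]
 [ 0.62  -0.014  0.298]
 [ 0.629 -0.015  0.299]
 [ 0.632 -0.015  0.3  ]
 [ 0.619 -0.014  0.301]
 [ 0.631 -0.016  0.303]
 [ 0.618 -0.015  0.304]
 [ 0.615 -0.014  0.306]
 [ 0.618 -0.015  0.307]
 [ 0.629 -0.023  0.307]
 [ 0.627 -0.025  0.309]
 [ 0.624 -0.02   0.31 ]
 [ 0.617 -0.025  0.311]
 [ 0.623 -0.017  0.311]
 [ 0.625 -0.024  0.312]
 [ 0.612 -0.018  0.312]
 [ 0.623 -0.021  0.313]]
```

View pics/d_scene.png

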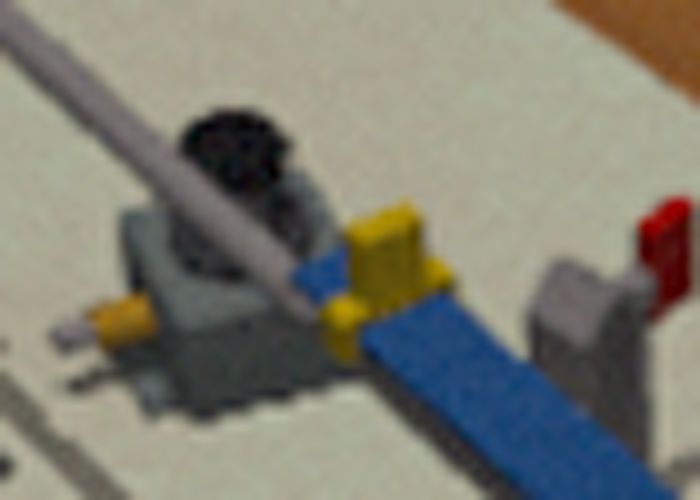

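```bash
cat >> h.py <<'E'
from scipy.spatial.transform import Rotation as Ro
def go(x,y,z,yaw=None,o=None):
    "shift in tool axes (mm) and turn for a TCP target; yaw = carrier yaw (tool y along carrier y)"
    o=o or observe(); M=Ro.from_euler('xyz',o["tool_rot"]).as_matrix()
    d=M.T@(np.array([x,y,z])-o["tcp_pos"])*1000
    a=np.arctan2(M[1,1],M[0,1]); t=0
    if yaw is not None: t=-((np.pi/2+yaw-a+np.pi/2)%np.pi-np.pi/2)
    print("t",round(o["time_s"],2),"tcp",o["tcp_pos"].round(4),"yaw",round(a-np.pi/2,3),"w",round(o["gripper_width"],4),"F",o["wrist_force"].round(1)); print("SHIFT",d.round(1).tolist(),"TURN",round(t,3))
E
python3 -c "
from h import *
go(.40,-.139,.27,.1)"
```

```text
t 0.8 tcp [0.2111 0.4533 0.2424] yaw -0.436 w 0.0855 F [-0.5 -0.4  0.6]
SHIFT [-27.7, -457.2, 421.3] TURN -0.536
```

```bash
python3 -m creep '[[[-28,-457,421],-0.54,40],[[-28,-457,421],-0.54,40],[[-28,-457,421],-0.54,40],[[-28,-457,421],-0.54,40],[[-28,-457,421],-0.54,40],[[-28,-457,421],-0.54,40],[[-28,-457,421],-0.54,40],[[-28,-457,421],-0.54,40],[[-28,-457,421],-0.54,40],[[-28,-457,421],-0.54,40],[[-28,-457,421],-0.54,40],[[-28,-457,421],-0.54,40],[[-28,-457,421],-0.54,40],[[-28,-457,421],-0.54,40],[[-28,-457,421],-0.54,40],[[-28,-457,421],-0.54,40],[[-28,-457,421],-0.54,40],[[-28,-457,421],-0.54,40],[[-28,-457,421],-0.54,40],[[-28,-457,421],-0.54,40]]' 80
python3 - <<'E'
from h import *
go(.4235,-.139,.131)
p=read_camera("wrist"); cv2.imwrite("pics/e.png",p["img"])
E
```

```text
time_s: 2.47
tcp_pos: [0.3994, -0.1373, 0.2703]
tool_rot: [2.034, 1.57, 2.141]
wrist_force: [0.2, 0.4, 0.7]
gripper_width: 0.04
t 2.47 tcp [ 0.3994 -0.1373  0.2703] yaw 0.106 w 0.04 F [0.2 0.4 0.7]
SHIFT [139.3, -4.3, 23.8] TURN 0
```

View pics/e.png

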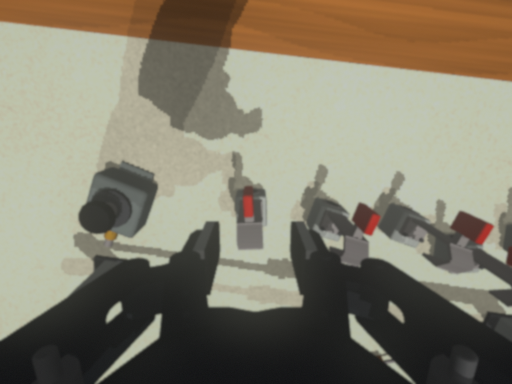

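```bash
cat >> h.py <<'E'
def wcar(near,show=None):
    p=read_camera("wrist"); C=cloud(p); m=redmask(p)&(C[...,2]>.1)&(C[...,2]<.165)
    best=None
    for b in blobs(m,30):
        X=C[b]; t=X[X[:,2]>.138]
        if len(t)<10: continue
        g=np.array([(np.percentile(t[:,0],3)+np.percentile(t[:,0],97))/2,(np.percentile(t[:,1],3)+np.percentile(t[:,1],97))/2,np.median(t[:,2])])
        d=np.hypot(g[0]-near[0],g[1]-near[1])
        if best is None or d<best[0]: best=(d,g,b,t)
    d,g,b,t=best
    D=np.hypot(C[...,0]-g[0],C[...,1]-g[1])
    k=(C[...,2]>.128)&(C[...,2]<.155)&(D>.02)&(D<.062)&~redmask(p)
    h=C[k]; hc=np.array([(np.percentile(h[:,0],2)+np.percentile(h[:,0],98))/2,(np.percentile(h[:,1],2)+np.percentile(h[:,1],98))/2])
    k2=k&(C[...,2]>.141); r=C[k2]; hc2=r.mean(0) if len(r) else None
    # ridge direction
    (cx,cy),(w,hh),an=cv2.minAreaRect((h[:,:2]*1000).astype(np.float32))
    v=(hc2 if hc2 is not None else hc)[:2]-g[:2]
    print("grip",g.round(4),"n",len(t),"hook mid",hc.round(4),"ridge",None if hc2 is None else hc2.round(4),len(r),"yaw",round(np.arctan2(v[1],v[0]),3),"yaw2",round(np.arctan2(hc[1]-g[1],hc[0]-g[0]),3),"rect",round(cx,1),round(cy,1),round(w,1),round(hh,1),round(an,1),"d",round(np.hypot(*v),4))
    if show:
        im=p["img"].copy(); im[k]=(0,255,0); im[b]=(255,0,255); cv2.imwrite(show,im)
    return g
E
python3 -c "
from h import *
wcar((.4235,-.139),'pics/e2.png')"
```

```text
grip [ 0.4218 -0.1413  0.1452] n 174 hook mid [ 0.4619 -0.1363] ridge [ 0.4618 -0.1365  0.1418] 99 yaw 0.119 yaw2 0.124 rect 461.5 -136.2 33.5 27.7 6.7 d 0.0402
```

View pics/e2.png

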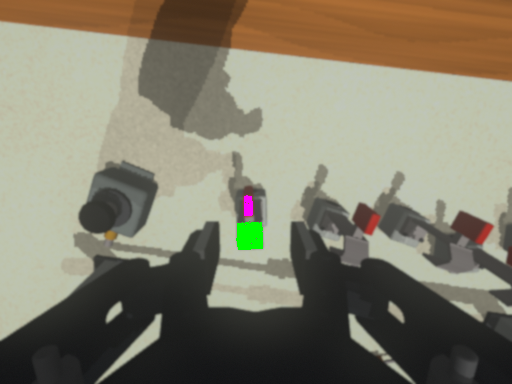

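```bash
python3 -c "
from h import *
go(.418,-.1416,.131,.119)"
```

```text
t 2.57 tcp [ 0.3996 -0.1374  0.2705] yaw 0.107 w 0.0398 F [-0.6  0.8  0.3]
SHIFT [139.5, -6.2, 17.8] TURN -0.012
```

```bash
python3 -m creep '[[[0,-6,18],-0.012,40],[[30,-6,18],-0.012,40],[[65,-6,18],-0.012,40],[[95,-6,18],-0.012,40],[[115,-6,18],-0.012,40],[[128,-6,18],-0.012,40],[[137,-6,18],-0.012,40],[[139.5,-6,18],-0.012,40],[[139.5,-6,18],-0.012,40]]' 80
python3 - <<'E'
from h import *
go(.418,-.1416,.131,.119)
p=read_camera("wrist"); cv2.imwrite("pics/f.png",p["img"])
p=read_camera("scene"); cv2.imwrite("pics/f2.png",cv2.resize(p["img"][80:280,150:350],None,fx=3,fy=3))
E
```

```text
time_s: 3.32
tcp_pos: [0.4182, -0.1423, 0.1307]
tool_rot: [2.654, 1.57, 2.771]
wrist_force: [0.1, 0.4, -0.7]
gripper_width: 0.0403
t 3.32 tcp [ 0.4182 -0.1423  0.1307] yaw 0.117 w 0.0403 F [ 0.1  0.4 -0.7]
SHIFT [-0.3, 0.7, -0.2] TURN -0.002
```

View pics/f.png

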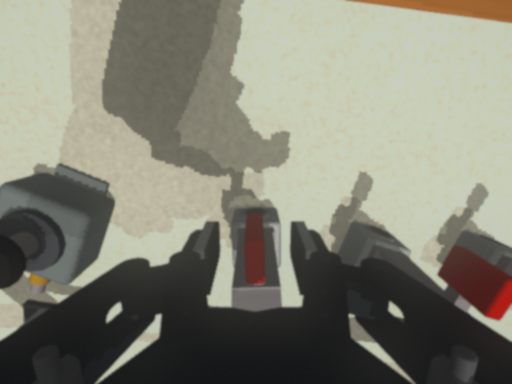

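View pics/f2.png

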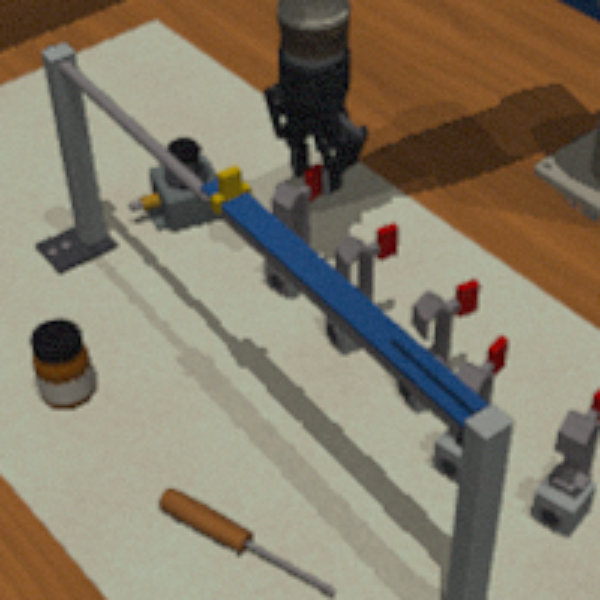

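```bash
python3 -m creep '[[[0,0,0],0,5],[[0,0,0],0,5],[[0,0,0],0,5],[[0,0,0],0,5],[[0,0,0],0,5],[[0,0,0],0,5],[[-5,0,0],0,5],[[-20,0,0],0,5],[[-45,0,0],0,5],[[-80,0,0],0,5],[[-115,0,0],0,5],[[-145,0,0],0,5],[[-165,0,0],0,5],[[-175,0,0],0,5],[[-175,0,0],0,5],[[-175,0,0],0,5],[[-175,0,0],0,5]]' 80
python3 - <<'E'
from h import *
go(.418,-.1416,.306,-.055)
p=read_camera("wrist"); cv2.imwrite("pics/g.png",p["img"])
p=read_camera("scene"); cv2.imwrite("pics/g2.png",cv2.resize(p["img"][60:260,150:350],None,fx=3,fy=3))
E
```

```text
time_s: 4.83
tcp_pos: [0.4174, -0.1427, 0.3043]
tool_rot: [2.813, 1.568, 2.929]
wrist_force: [0.1, -0.5, -3.3]
gripper_width: 0.008
t 4.83 tcp [ 0.4174 -0.1427  0.3043] yaw 0.116 w 0.008 F [ 0.1 -0.5 -3.3]
SHIFT [-1.7, 1.0, 0.7] TURN 0.171
```

View pics/g.png

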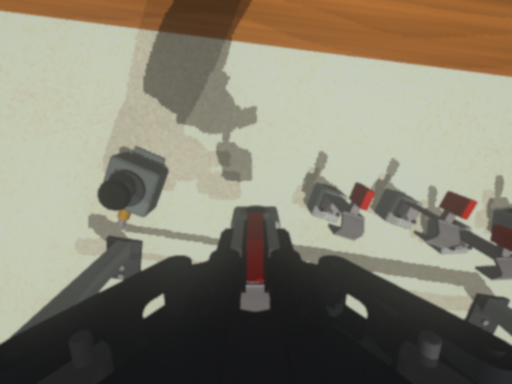

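View pics/g2.png

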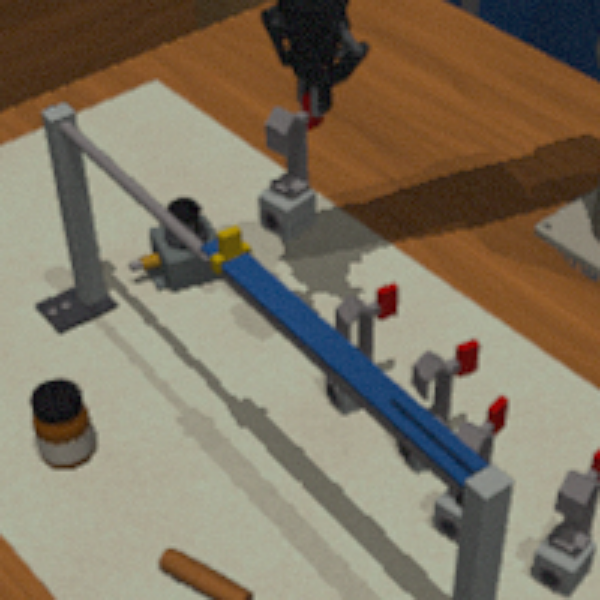

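```bash
cat >> h.py <<'E'
def held():
    "hook ridge & grip in tool frame as seen by wrist"
    p=read_camera("wrist"); o=observe(); C=cloud(p); M=Ro.from_euler('xyz',o["tool_rot"]).as_matrix()
    T=(C-o["tcp_pos"])@M*1000
    r=redmask(p)&(np.abs(T[...,1])<15)&(np.abs(T[...,2])<40)&(T[...,0]>-35)&(T[...,0]<20)
    X=T[r]; print("red n",len(X),"toolx min/med",np.percentile(X[:,0],[2,50]).round(1),"y",np.percentile(X[:,1],[3,97]).round(1),"z",np.percentile(X[:,2],[2,98]).round(1))
    k=~redmask(p)&(np.abs(T[...,1])<25)&(T[...,2]>22)&(T[...,2]<80)&(T[...,0]>-40)&(T[...,0]<25)
    X=T[k]; print("hook n",len(X), np.percentile(X,[2,50,98],axis=0).round(1).tolist() if len(X) else '')
E
python3 -c "
from h import *
held()
go(.50,-.133,.310,-.055)"
```

```text
red n 612 toolx min/med [-14.3 -13.1] y [-3.5  3.9] z [-7.1 14. ]
hook n 694 [[-5.5, -7.3, 27.0], [-1.2, 0.2, 33.0], [4.8, 7.7, 37.5]]
t 4.98 tcp [ 0.4176 -0.1426  0.3043] yaw 0.116 w 0.0082 F [-0.3  0.9 -1.9]
SHIFT [-5.9, 0.0, 83.0] TURN 0.171
```

```bash
python3 -m creep '[[[-6,0,20],0.06,5],[[-6,0,50],0.12,5],[[-6,0,75],0.171,5],[[-6,0,83],0.171,5],[[-6,0,83],0.171,5],[[-6,0,83],0.171,5]]' 80
python3 - <<'E'
from h import *
go(.5698,-.1326,.308,-.055)
p=read_camera("wrist"); cv2.imwrite("pics/i.png",p["img"])
p=read_camera("scene"); cv2.imwrite("pics/i2.png",cv2.resize(p["img"][60:260,150:350],None,fx=3,fy=3))
E
```

```text
time_s: 5.48
tcp_pos: [0.5, -0.133, 0.3106]
tool_rot: [3.039, 1.567, 2.985]
wrist_force: [-0.7, -0.2, -2.0]
gripper_width: 0.0083
t 5.48 tcp [ 0.5    -0.133   0.3106] yaw -0.054 w 0.0083 F [-0.7 -0.2 -2. ]
SHIFT [2.4, 4.2, 69.6] TURN 0.001
```

View pics/i2.png

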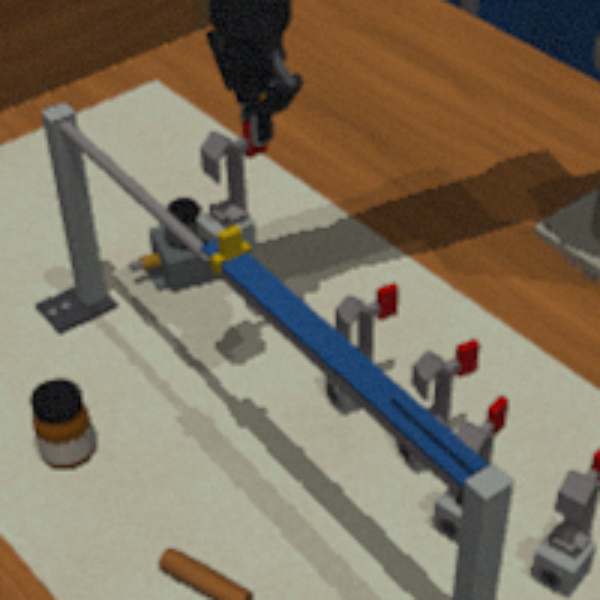

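```bash
python3 -m creep '[[[2,4,20],0,5],[[2,4,45],0,5],[[2,4,62],0,5],[[2,4,69.5],0,5],[[2,4,69.5],0,5],[[2,4,69.5],0,5]]' 80
python3 - <<'E'
from h import *
go(.5698,-.1326,.260,-.055)
p=read_camera("scene"); cv2.imwrite("pics/j2.png",cv2.resize(p["img"][60:260,150:350],None,fx=3,fy=3))
C=cloud(p)
# bar near & hook points in scene
for nm,lo,hi in(("barz",.245,.268),("hook",.27,.335)):
    k=(C[...,2]>lo)&(C[...,2]<hi)&(C[...,0]>.585)&(C[...,0]<.66)&(C[...,1]>-.19)&(C[...,1]<-.08)
    X=C[k]; print(nm,len(X),np.percentile(X,[2,50,98],axis=0).round(4).tolist())
p=read_camera("top");C=cloud(p)
for nm,lo,hi in(("barz",.245,.268),("hook",.27,.335)):
    k=(C[...,2]>lo)&(C[...,2]<hi)&(C[...,0]>.585)&(C[...,0]<.66)&(C[...,1]>-.19)&(C[...,1]<-.08)
    X=C[k]; print(nm,len(X),np.percentile(X,[2,50,98],axis=0).round(4).tolist())
E
```

```text
time_s: 6.08
tcp_pos: [0.5694, -0.1332, 0.3097]
tool_rot: [3.118, 1.569, 3.063]
wrist_force: [0.3, 0.1, -2.8]
gripper_width: 0.0086
t 6.08 tcp [ 0.5694 -0.1332  0.3097] yaw -0.055 w 0.0086 F [ 0.3  0.1 -2.8]
SHIFT [49.7, 0.6, 0.5] TURN -0.0
barz 137 [[0.5975, -0.183, 0.2494], [0.6164, -0.1256, 0.26], [0.6226, -0.084, 0.2672]]
hook 195 [[0.5855, -0.1476, 0.2735], [0.6154, -0.1295, 0.3039], [0.629, -0.1177, 0.3206]]
barz 82 [[0.5977, -0.1328, 0.2552], [0.6153, -0.1069, 0.2605], [0.6238, -0.0814, 0.2644]]
hook 86 [[0.5983, -0.1487, 0.2833], [0.6189, -0.1294, 0.3107], [0.6293, -0.121, 0.3208]]
```

View pics/j2.png

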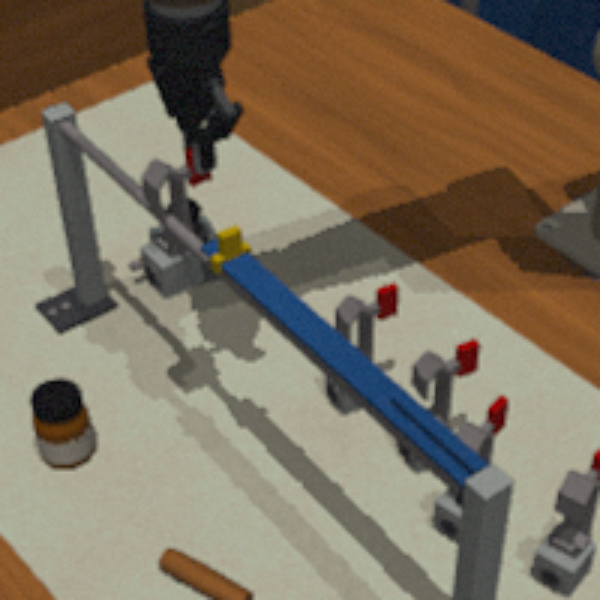

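```bash
python3 -m creep '[[[8,0,1],0,5],[[18,0,1],0,5],[[28,0,1],0,5],[[36,0,1],0,5],[[43,0,1],0,5],[[48,0,1],0,5],[[50,0,1],0,5],[[50,0,1],0,5]]' 80
python3 - <<'E'
from h import *
go(.5698,-.1326,.260,-.055)
p=read_camera("scene"); cv2.imwrite("pics/k2.png",cv2.resize(p["img"][60:260,150:350],None,fx=3,fy=3))
E
```

```text
time_s: 6.85
tcp_pos: [0.5708, -0.1331, 0.26]
tool_rot: [-3.085, 1.57, -3.14]
wrist_force: [-1.7, 0.6, -1.1]
gripper_width: 0.0086
t 6.85 tcp [ 0.5708 -0.1331  0.26  ] yaw -0.055 w 0.0086 F [-1.7  0.6 -1.1]
SHIFT [0.0, 0.4, -1.1] TURN 0.0
```

View pics/k2.png

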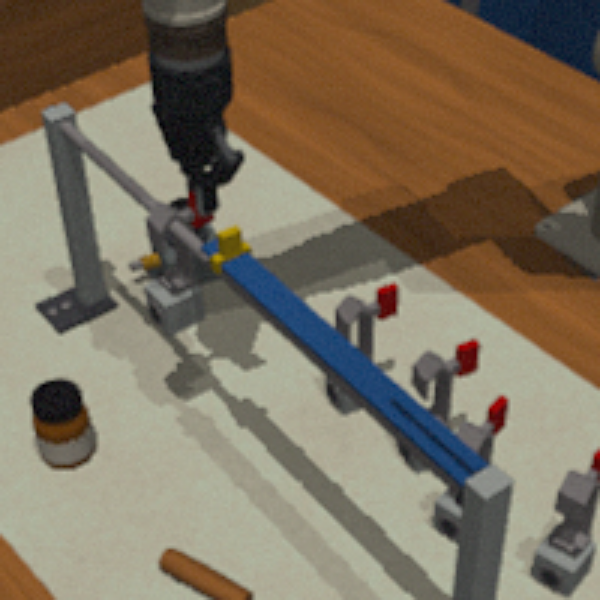

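```bash
python3 -m creep '[[[0.5,8,0],0,5],[[0.5,20,0],0,5],[[0.5,34,0],0,5],[[0.5,48,0],0,5],[[0.5,62,0],0,5],[[0.5,76,0],0,5],[[0.5,90,0],0,5],[[0.5,104,0],0,5],[[0.5,116,0],0,5],[[0.5,124,0],0,5],[[0.5,130,0],0,5],[[0.5,130,0],0,5]]' 80
python3 - <<'E'
from h import *
go(.5698,-.1326,.260,-.055)
p=read_camera("scene"); cv2.imwrite("pics/l2.png",cv2.resize(p["img"][60:260,150:350],None,fx=3,fy=3))
held()
E
```

```text
time_s: 7.9
tcp_pos: [0.5782, -0.0008, 0.2596]
tool_rot: [1.849, 1.569, 1.796]
wrist_force: [-5.2, 1.5, 1.9]
gripper_width: 0.0084
t 7.9 tcp [ 0.5782 -0.0008  0.2596] yaw -0.052 w 0.0084 F [-5.2  1.5  1.9]
SHIFT [-0.6, -132.0, -1.5] TURN 0.003
red n 628 toolx min/med [-14.4 -13.3] y [-3.4  4. ] z [-7.5 13.7]
hook n 710 [[-5.8, -7.3, 26.8], [-1.4, 0.3, 33.0], [5.0, 7.8, 37.8]]
```

View pics/l2.png

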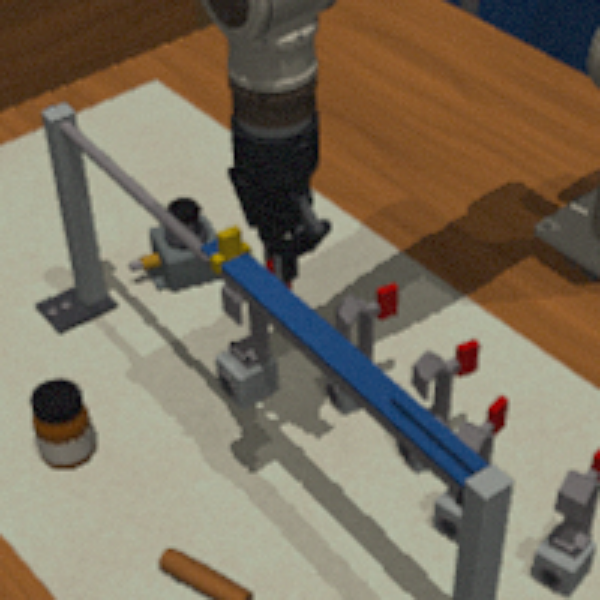

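```bash
python3 -m creep '[[[0,4,-1.5],0,5],[[0,14,-1.5],0,5],[[0,28,-1.5],0,5],[[0,44,-1.5],0,5],[[0,60,-1.5],0,5],[[0,76,-1.5],0,5],[[0,92,-1.5],0,5],[[0,108,-1.5],0,5],[[0,124,-1.5],0,5],[[0,140,-1.5],0,5],[[0,156,-1.5],0,5],[[0,172,-1.5],0,5],[[0,188,-1.5],0,5],[[0,204,-1.5],0,5],[[0,220,-1.5],0,5],[[0,236,-1.5],0,5],[[0,248,-1.5],0,5],[[0,254,-1.5],0,5],[[0,254,-1.5],0,5]]' 80
python3 - <<'E'
from h import *
go(.5698,-.1326,.260,-.055)
p=read_camera("scene"); cv2.imwrite("pics/m2.png",cv2.resize(p["img"][60:300,170:370],None,fx=3,fy=2.5))
held()
E
```

```text
time_s: 9.58
tcp_pos: [0.5914, 0.2527, 0.2595]
tool_rot: [1.009, 1.568, 0.957]
wrist_force: [2.8, 1.7, -0.6]
gripper_width: 0.0084
t 9.58 tcp [0.5914 0.2527 0.2595] yaw -0.053 w 0.0084 F [ 2.8  1.7 -0.6]
SHIFT [-1.3, -385.9, -1.3] TURN 0.002
red n 660 toolx min/med [-14.4 -13.1] y [-2.8  4.6] z [-7.9 13.7]
hook n 706 [[-5.9, -6.6, 26.8], [-1.1, 0.6, 33.1], [5.0, 8.5, 37.7]]
```

View pics/m2.png

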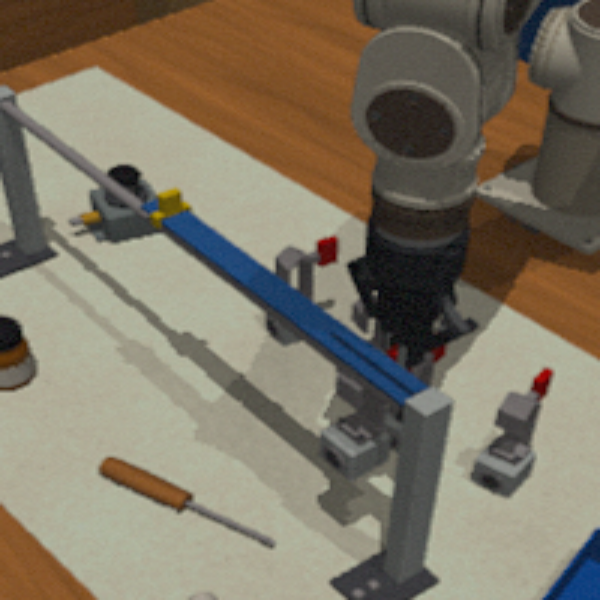

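```bash
python3 -m creep '[[[1,0,0.5],0,5],[[2,0,0.5],0,5],[[2,0,0.5],0,30],[[2,0,0.5],0,30],[[2,0,0.5],0,30],[[2,0,0.5],0,30],[[-6,0,0.5],0,30],[[-20,0,0.5],0,30],[[-45,0,0.5],0,30],[[-80,0,0],0,30],[[-90,0,-20],0,30],[[-90,0,-50],0,30],[[-90,0,-80],0,30],[[-90,0,-80],0,30]]' 80
python3 - <<'E'
from h import *
p=read_camera("scene"); cv2.imwrite("pics/n2.png",cv2.resize(p["img"][60:300,170:370],None,fx=3,fy=2.5))
p=read_camera("top"); cv2.imwrite("pics/n1.png",cv2.resize(p["img"][140:280,150:400],None,fx=3,fy=3))
C=cloud(p)
for b in blobs(redmask(p),6):
    X=C[b]; X=X[(X[:,2]>.1)&(X[:,2]<.4)]
    if len(X)>3 : print(len(X),X.mean(0).round(4))
go(.41,.288,.27,0)
E
```

```text
time_s: 10.85
tcp_pos: [0.5057, 0.2544, 0.3502]
tool_rot: [-2.901, 1.567, -2.954]
wrist_force: [0.1, 0.3, 0.4]
gripper_width: 0.03
5 [0.7991 0.5715 0.1021]
23 [0.5952 0.2506 0.2717]
14 [0.4645 0.1828 0.1447]
22 [ 0.4305 -0.0117  0.1401]
13 [0.4275 0.1062 0.1448]
t 10.95 tcp [0.51   0.2548 0.3504] yaw -0.054 w 0.03 F [1.3 0.3 0. ]
SHIFT [80.3, 27.7, -101.7] TURN -0.054
```

View pics/n2.png

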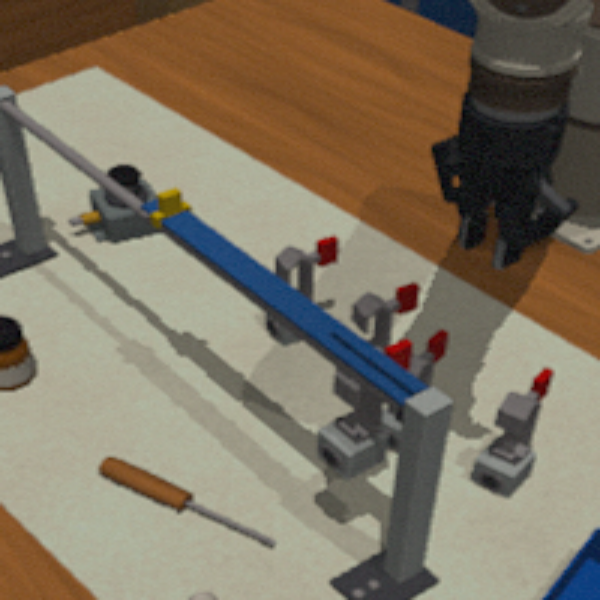

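View pics/n1.png

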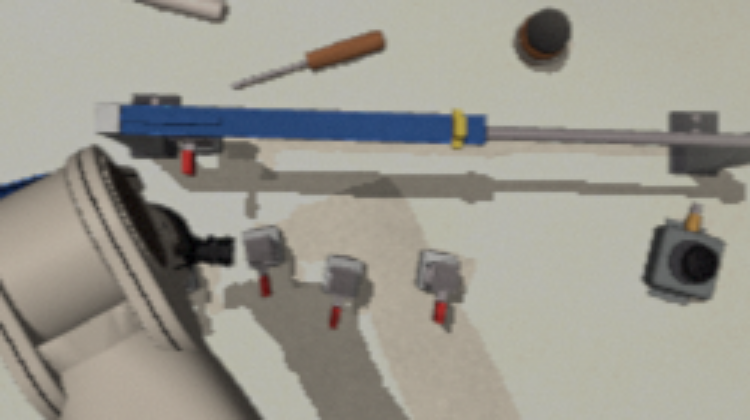

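```bash
python3 -m creep '[[[20,28,-35],-0.05,40],[[50,28,-75],-0.05,40],[[80,28,-102],-0.05,40],[[80,28,-102],-0.05,40],[[80,28,-102],-0.05,40],[[80,28,-102],-0.05,40]]' 80
python3 - <<'E'
from h import *
g=wcar((.4346,.288),"pics/o.png")
go(*(g+[-.004,0,0])[:2],.131,0)
E
```

```text
time_s: 11.45
tcp_pos: [0.4117, 0.2888, 0.2697]
tool_rot: [0.2, 1.57, 0.195]
wrist_force: [0.1, 0.3, 0.1]
gripper_width: 0.0401
grip [0.4328 0.2893 0.1452] n 176 hook mid [0.4717 0.2963] ridge [0.4713 0.2977 0.1417] 90 yaw 0.215 yaw2 0.178 rect 470.5 296.8 35.7 28.0 11.9 d 0.0394
t 11.5 tcp [0.4128 0.2892 0.2707] yaw -0.005 w 0.04 F [ 0.4 -0.3  0.7]
SHIFT [139.8, -0.0, 15.6] TURN -0.005
```

View pics/o.png

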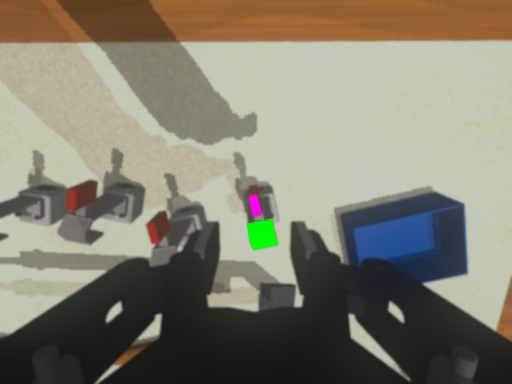

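```bash
python3 -c "
from h import *
go(.4289,.2885,.131,.205)"
```

```text
t 11.5 tcp [0.4128 0.2892 0.2707] yaw -0.005 w 0.04 F [ 0.4 -0.3  0.7]
SHIFT [139.8, -0.8, 15.7] TURN -0.21
```

```bash
python3 -m creep '[[[0,-1,8],-0.1,40],[[10,-1,16],-0.21,40],[[40,-1,16],-0.21,40],[[75,-1,16],-0.21,40],[[105,-1,16],-0.21,40],[[125,-1,16],-0.21,40],[[136,-1,16],-0.21,40],[[139.5,-1,16],-0.21,40],[[139.5,-1,16],-0.21,40]]' 80
python3 - <<'E'
from h import *
go(.4289,.2885,.131,.205)
p=read_camera("wrist"); cv2.imwrite("pics/q.png",p["img"])
E
```

```text
time_s: 12.25
tcp_pos: [0.4288, 0.2876, 0.1301]
tool_rot: [0.273, 1.569, 0.477]
wrist_force: [-0.4, 0.3, -0.0]
gripper_width: 0.0401
t 12.25 tcp [0.4288 0.2876 0.1301] yaw 0.204 w 0.0401 F [-0.4  0.3 -0. ]
SHIFT [-0.9, 0.8, 0.2] TURN -0.001
```

View pics/q.png

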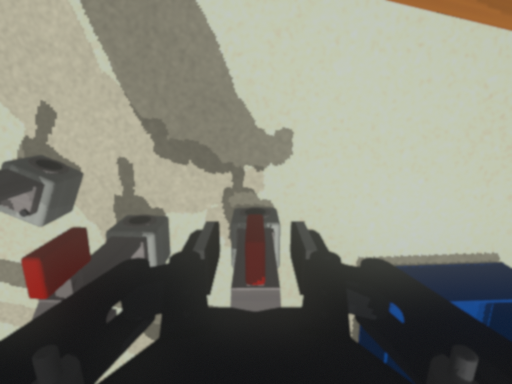

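```bash
python3 -m creep '[[[-0.5,0.5,0],0,5],[[-0.5,0.5,0],0,5],[[-0.5,0.5,0],0,5],[[-0.5,0.5,0],0,5],[[-0.5,0.5,0],0,5],[[-0.5,0.5,0],0,5],[[-5,0.5,0],0,5],[[-20,0.5,0],0,5],[[-45,0.5,0],0,5],[[-80,0.5,0],0,5],[[-115,0.5,0],0,5],[[-145,0.5,0],0,5],[[-168,0.5,0],0,5],[[-180,0.5,0],0,5],[[-180,0.5,0],0,5],[[-180,0.5,0],0,5]]' 80
python3 - <<'E'
from h import *
held()
go(.50,-.133,.310,-.058)
E
```

```text
time_s: 13.63
tcp_pos: [0.4264, 0.2878, 0.3097]
tool_rot: [1.362, 1.57, 1.568]
wrist_force: [0.2, -0.0, -3.1]
gripper_width: 0.0088
red n 650 toolx min/med [-15.4 -14.2] y [-3.3  4.1] z [-5.6 16.3]
hook n 650 [[-6.3, -7.2, 29.0], [-2.0, 0.1, 34.6], [3.6, 8.0, 39.0]]
t 13.68 tcp [0.426  0.2875 0.3086] yaw 0.205 w 0.0083 F [-0.3 -0.6 -3.2]
SHIFT [-1.1, -426.7, -13.3] TURN 0.263
```

```bash
python3 -m creep '[[[-2,-15,-1],0,5],[[-2,-45,-2],0.06,5],[[-2,-80,-3],0.12,5],[[-2,-115,-4],0.18,5],[[-2,-150,-5],0.22,5],[[-2,-185,-6],0.263,5],[[-2,-220,-7],0.263,5],[[-2,-255,-8],0.263,5],[[-2,-290,-9],0.263,5],[[-2,-325,-10],0.263,5],[[-2,-360,-11],0.263,5],[[-2,-390,-12],0.263,5],[[-2,-412,-13],0.263,5],[[-2,-424,-13],0.263,5],[[-2,-427,-13],0.263,5],[[-2,-427,-13],0.263,5],[[-2,-427,-13],0.263,5]]' 80
python3 - <<'E'
from h import *
held()
go(.5672,-.133,.310,-.058)
E
```

```text
time_s: 15.1
tcp_pos: [0.5005, -0.1318, 0.3111]
tool_rot: [2.572, 1.569, 2.515]
wrist_force: [0.3, -0.6, -2.3]
gripper_width: 0.0083
red n 633 toolx min/med [-13.9 -12.7] y [-3.7  3.7] z [-6.3 14.9]
hook n 649 [[-4.7, -7.5, 28.4], [-0.5, 0.3, 34.0], [5.1, 7.6, 38.3]]
t 15.15 tcp [ 0.5006 -0.1315  0.3114] yaw -0.056 w 0.0085 F [-0.8  0.6 -2.1]
SHIFT [1.4, 2.3, 66.6] TURN 0.002
```

```bash
python3 -m creep '[[[1,2,20],0,5],[[1,2,45],0,5],[[1,2,62],0,5],[[1,2,68],0,5],[[1,2,68],0,5],[[9,2,68],0,5],[[19,2,68],0,5],[[29,2,68],0,5],[[37,2,68],0,5],[[44,2,68],0,5],[[49,2,68],0,5],[[51.5,2,68],0,5],[[51.5,2,68],0,5]]' 80
python3 - <<'E'
from h import *
go(.5688,-.133,.259,-.058)
p=read_camera("scene"); cv2.imwrite("pics/r2.png",cv2.resize(p["img"][60:300,170:370],None,fx=3,fy=2.5))
E
```

```text
time_s: 16.23
tcp_pos: [0.5686, -0.1348, 0.26]
tool_rot: [2.946, 1.57, 2.888]
wrist_force: [-0.1, -0.5, -3.0]
gripper_width: 0.0084
t 16.23 tcp [ 0.5686 -0.1348  0.26  ] yaw -0.058 w 0.0084 F [-0.1 -0.5 -3. ]
SHIFT [1.0, 1.8, 0.1] TURN 0.0
```

View pics/r2.png

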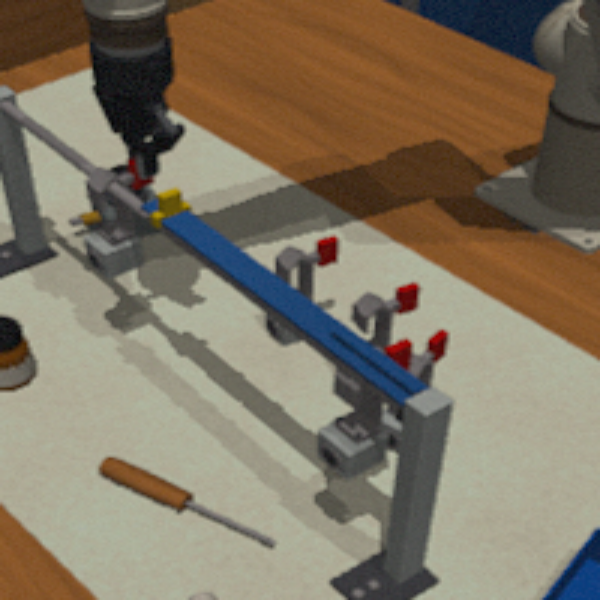

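```bash
python3 -m creep '[[[1,5,0],0,5],[[1,14,0],0,5],[[1,28,0],0,5],[[1,42,0],0,5],[[1,56,0],0,5],[[1,70,0],0,5],[[1,84,0],0,5],[[1,98,0],0,5],[[1,112,0],0,5],[[1,126,0],0,5],[[1,140,0],0,5],[[1,154,0],0,5],[[1,165,0],0,5],[[1,170,0],0,5]]' 80; python3 -c "
from h import *
go(.5885,.2007,.259,-.058)"
```

```text
time_s: 17.45
tcp_pos: [0.5785, 0.0367, 0.2594]
tool_rot: [2.938, 1.57, 2.882]
wrist_force: [-4.3, -2.5, 1.7]
gripper_width: 0.0086
t 17.45 tcp [0.5785 0.0367 0.2594] yaw -0.056 w 0.0086 F [-4.3 -2.5  1.7]
SHIFT [0.4, 164.3, 0.7] TURN 0.002
```

```bash
python3 -m creep '[[[-0.5,5,-1],0,5],[[-0.5,14,-1],0,5],[[-0.5,28,-1],0,5],[[-0.5,42,-1],0,5],[[-0.5,56,-1],0,5],[[-0.5,70,-1],0,5],[[-0.5,84,-1],0,5],[[-0.5,98,-1],0,5],[[-0.5,112,-1],0,5],[[-0.5,126,-1],0,5],[[-0.5,140,-1],0,5],[[-0.5,152,-1],0,5],[[-0.5,160,-1],0,5],[[-0.5,164,-1],0,5],[[-0.5,164,-1],0,5]]' 80; python3 -c "
from h import *
go(.5885,.2007,.257,-.058)"
```

```text
time_s: 18.7
tcp_pos: [0.5872, 0.1996, 0.2596]
tool_rot: [-2.959, 1.571, -3.015]
wrist_force: [0.3, -0.2, -2.0]
gripper_width: 0.0082
t 18.7 tcp [0.5872 0.1996 0.2596] yaw -0.057 w 0.0082 F [ 0.3 -0.2 -2. ]
SHIFT [2.6, 1.1, 1.3] TURN 0.001
```

```bash
python3 -m creep '[[[1,0,0],0,5],[[2,0,0],0,5],[[2,0,0],0,30],[[2,0,0],0,30],[[2,0,0],0,30],[[2,0,0],0,30],[[-6,0,0],0,30],[[-20,0,0],0,30],[[-45,0,0],0,30],[[-80,0,0],0,30],[[-90,0,-30],-0.1,40],[[-70,-4,-70],-0.2,40],[[-40,-8,-110],-0.2,40],[[-12,-8,-140],-0.2,40],[[-12,-8,-145],-0.2,40],[[-12,-8,-145],-0.2,40],[[-12,-8,-145],-0.2,40]]' 80
python3 - <<'E'
from h import *
g=wcar((.4646,.183),"pics/s.png")
go(*(g+[-.004,0,0])[:2],.131,.15)
p=read_camera("top"); C=cloud(p)
for b in blobs(redmask(p),6):
    X=C[b]; X=X[(X[:,2]>.1)&(X[:,2]<.4)]
    if len(X)>3 : print(len(X),X.mean(0).round(4))
p=read_camera("scene"); cv2.imwrite("pics/s2.png",cv2.resize(p["img"][60:300,170:370],None,fx=3,fy=2.5))
E
```

```text
time_s: 20.12
tcp_pos: [0.442, 0.1991, 0.2728]
tool_rot: [0.098, 1.569, 0.241]
wrist_force: [0.1, 0.5, 0.9]
gripper_width: 0.0399
grip [0.4627 0.1834 0.145 ] n 178 hook mid [0.5022 0.1892] ridge [0.5022 0.1901 0.1417] 84 yaw 0.169 yaw2 0.147 rect 500.5 189.3 36.6 27.9 10.7 d 0.0401
t 20.17 tcp [0.4434 0.1995 0.2736] yaw 0.142 w 0.0397 F [ 0.2  0.2 -0.3]
SHIFT [142.6, -18.3, 12.3] TURN -0.008
5 [0.7972 0.5719 0.1011]
24 [0.5957 0.2505 0.2713]
24 [0.5921 0.1989 0.2715]
16 [0.4649 0.1821 0.1611]
22 [ 0.4306 -0.0117  0.1402]
10 [0.4276 0.1065 0.1442]
```

View pics/s.png

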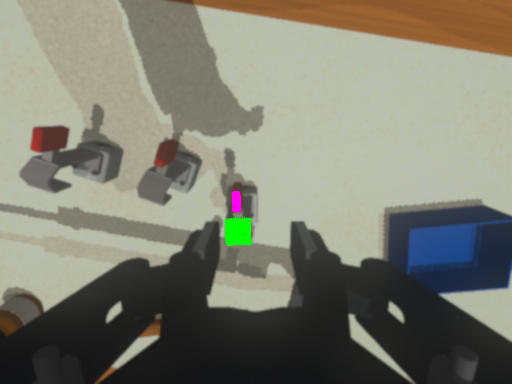

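View pics/s2.png

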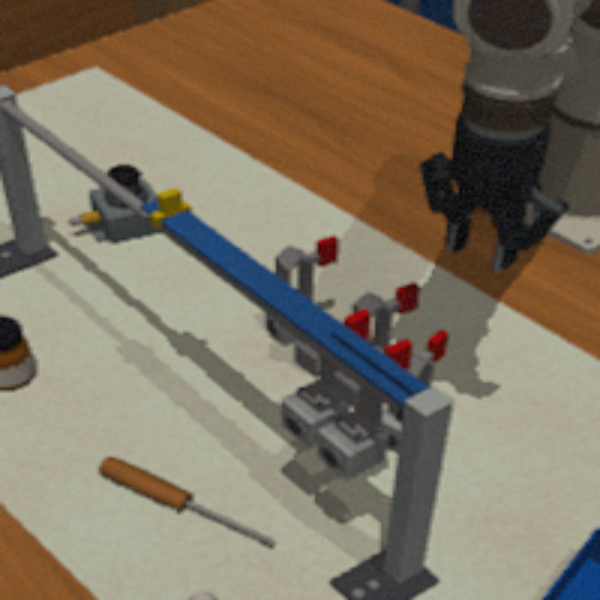

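```bash
python3 -c "
from h import *
go(.4587,.1828,.131,.165)"
python3 -m creep '[[[0,-10,8],-0.02,40],[[10,-18,13],-0.025,40],[[40,-18,13],-0.025,40],[[75,-18,13],-0.025,40],[[105,-18,13],-0.025,40],[[125,-18,13],-0.025,40],[[138,-18,13],-0.025,40],[[142.5,-18,13],-0.025,40],[[142.5,-18,13],-0.025,40]]' 80
python3 - <<'E'
from h import *
go(.4587,.1828,.131,.165)
p=read_camera("wrist"); cv2.imwrite("pics/t.png",p["img"])
E
```

```text
t 20.27 tcp [0.4443 0.1996 0.2736] yaw 0.142 w 0.0402 F [1.  1.2 0.4]
SHIFT [142.6, -18.9, 11.2] TURN -0.023
time_s: 21.02
tcp_pos: [0.4575, 0.1825, 0.1278]
tool_rot: [-2.909, 1.568, -2.743]
wrist_force: [0.7, 0.2, -0.2]
gripper_width: 0.0399
t 21.02 tcp [0.4575 0.1825 0.1278] yaw 0.166 w 0.0399 F [ 0.7  0.2 -0.2]
SHIFT [-3.2, 0.1, 1.3] TURN 0.001
```

View pics/t.png

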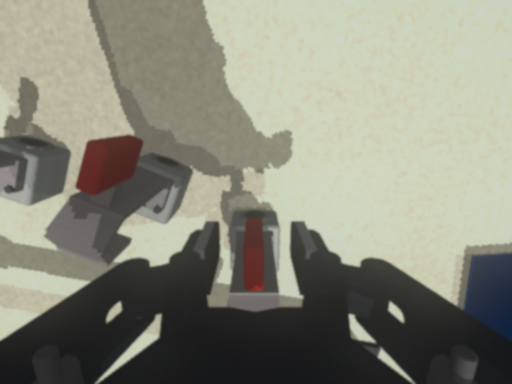

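```bash
python3 -m creep '[[[-3,0,0.5],0,40],[[-3,0,0.5],0,5],[[-3,0,0.5],0,5],[[-3,0,0.5],0,5],[[-3,0,0.5],0,5],[[-3,0,0.5],0,5],[[-3,0,0.5],0,5],[[-8,0,0.5],0,5],[[-22,0,0.5],0,5],[[-50,0,0.5],0,5],[[-85,0,0.5],0,5],[[-120,0,0.5],0,5],[[-150,0,0.5],0,5],[[-170,0,0.5],0,5],[[-182,0,0.5],0,5],[[-182,0,0.5],0,5],[[-182,0,0.5],0,5]]' 80
python3 - <<'E'
from h import *
held()
go(.50,-.133,.311,-.058)
E
```

```text
time_s: 22.48
tcp_pos: [0.4578, 0.1833, 0.3112]
tool_rot: [0.986, 1.57, 1.154]
wrist_force: [0.2, -0.4, -2.7]
gripper_width: 0.0085
red n 633 toolx min/med [-13.6 -12.5] y [-3.4  4.1] z [-6.3 15.3]
hook n 705 [[-5.9, -7.2, 28.0], [-0.9, 0.0, 34.6], [5.3, 7.8, 39.4]]
t 22.53 tcp [0.4573 0.183  0.3102] yaw 0.167 w 0.008 F [-0.2  0.6 -2.9]
SHIFT [-0.7, -318.7, -10.5] TURN 0.225
```

```bash
python3 -m creep '[[[-1,-15,-1],0,5],[[-1,-45,-2],0.06,5],[[-1,-80,-3],0.12,5],[[-1,-115,-4],0.18,5],[[-1,-150,-5],0.225,5],[[-1,-185,-6],0.225,5],[[-1,-220,-7],0.225,5],[[-1,-250,-8],0.225,5],[[-1,-280,-9],0.225,5],[[-1,-303,-10],0.225,5],[[-1,-315,-10.5],0.225,5],[[-1,-319,-10.5],0.225,5],[[-1,-319,-10.5],0.225,5],[[-1,-319,-10.5],0.225,5]]' 80
python3 - <<'E'
from h import *
held()
go(.5688,-.133,.310,-.058)
E
```

```text
time_s: 23.7
tcp_pos: [0.5002, -0.1321, 0.3115]
tool_rot: [2.534, 1.569, 2.477]
wrist_force: [-0.6, 0.3, -1.5]
gripper_width: 0.0085
red n 614 toolx min/med [-12.3 -11. ] y [-3.6  3.7] z [-6.9 14.5]
hook n 713 [[-4.1, -7.6, 27.3], [0.5, -0.3, 34.0], [7.1, 7.5, 38.5]]
t 23.75 tcp [ 0.5004 -0.1319  0.3119] yaw -0.056 w 0.0085 F [ 1.3  0.4 -2.5]
SHIFT [1.8, 2.7, 68.4] TURN 0.002
```

```bash
python3 -m creep '[[[1,2,20],0,5],[[1,2,45],0,5],[[1,2,62],0,5],[[1,2,68],0,5],[[1,2,68],0,5],[[9,2,68],0,5],[[19,2,68],0,5],[[29,2,68],0,5],[[37,2,68],0,5],[[44,2,68],0,5],[[48,2,68],0,5],[[50.5,2,68],0,5],[[50.5,2,68],0,5]]' 80
python3 - <<'E'
from h import *
go(.5688,-.133,.259,-.058)
held()
p=read_camera("scene"); cv2.imwrite("pics/u2.png",cv2.resize(p["img"][60:300,170:370],None,fx=3,fy=2.5))
E
```

```text
time_s: 24.83
tcp_pos: [0.5685, -0.1351, 0.2619]
tool_rot: [-0.043, 1.57, -0.101]
wrist_force: [-0.5, 0.1, -1.8]
gripper_width: 0.0083
t 24.83 tcp [ 0.5685 -0.1351  0.2619] yaw -0.058 w 0.0083 F [-0.5  0.1 -1.8]
SHIFT [2.9, 2.1, 0.2] TURN 0.0
red n 597 toolx min/med [-12.4 -11.1] y [-3.4  4.1] z [-6.9 14.1]
hook n 711 [[-4.5, -7.2, 27.5], [0.3, 0.0, 34.0], [6.9, 7.9, 38.6]]
```

View pics/u2.png

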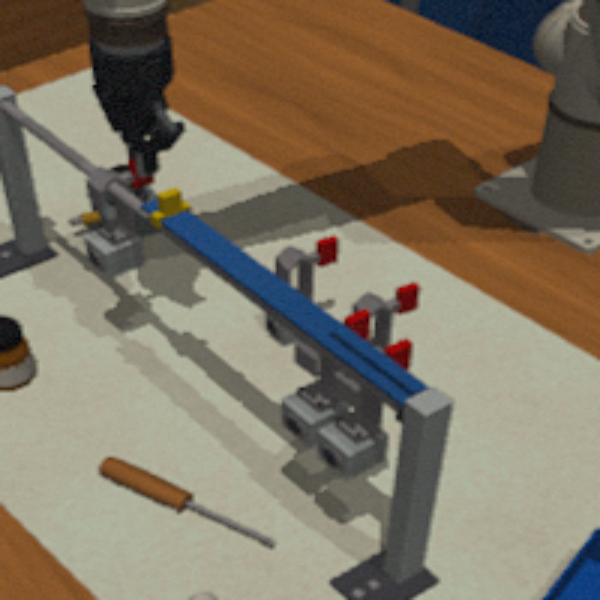

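```bash
python3 -m creep '[[[0,5,0],0,5],[[0,16,0],0,5],[[0,32,-0.3],0,5],[[0,48,-0.5],0,5],[[0,64,-0.7],0,5],[[0,80,-0.8],0,5],[[0,96,-1],0,5],[[0,112,-1],0,5],[[0,128,-1],0,5],[[0,144,-1],0,5],[[0,160,-1],0,5],[[0,176,-1],0,5],[[0,192,-1],0,5],[[0,208,-1],0,5],[[0,224,-1],0,5],[[0,240,-1],0,5],[[0,256,-1],0,5],[[0,270,-1],0,5],[[0,280,-1],0,5],[[0,283,-1],0,5]]' 80; python3 -c "
from h import *
go(.5848,.148,.260,-.058);held()"
```

```text
time_s: 26.6
tcp_pos: [0.5841, 0.1496, 0.262]
tool_rot: [0.52, 1.57, 0.465]
wrist_force: [0.2, -0.3, -1.0]
gripper_width: 0.0083
t 26.6 tcp [0.5841 0.1496 0.262 ] yaw -0.056 w 0.0083 F [ 0.2 -0.3 -1. ]
SHIFT [2.0, -1.5, 0.7] TURN 0.002
red n 668 toolx min/med [-12.7 -11.4] y [-3.2  4.3] z [-7.6 14.4]
hook n 716 [[-4.6, -7.0, 27.4], [0.1, 0.6, 34.0], [6.7, 8.1, 38.8]]
```

```bash
python3 -m creep '[[[1,0,0],0,5],[[2,0,0],0,5],[[2,0,0],0,30],[[2,0,0],0,30],[[2,0,0],0,30],[[2,0,0],0,30],[[-6,0,0],0,30],[[-20,0,0],0,30],[[-45,0,0],0,30],[[-80,0,0],0,30],[[-90,-5,-30],0.1,40],[[-70,-15,-70],0.19,40],[[-40,-30,-110],0.19,40],[[-9,-45,-145],0.19,40],[[-9,-53,-170],0.19,40],[[-9,-53,-176],0.19,40],[[-9,-53,-176],0.19,40],[[-9,-53,-176],0.19,40]]' 80
python3 - <<'E'
from h import *
g=wcar((.4277,.106),"pics/v.png")
go(*(g+[-.004,0.001,0])[:2],.131,-.25)
p=read_camera("top"); C=cloud(p)
for b in blobs(redmask(p),6):
    X=C[b]; X=X[(X[:,2]>.1)&(X[:,2]<.4)]
    if len(X)>3 : print(len(X),X.mean(0).round(4))
p=read_camera("scene"); cv2.imwrite("pics/v2.png",cv2.resize(p["img"][60:300,170:370],None,fx=3,fy=2.5))
E
```

```text
time_s: 28.15
tcp_pos: [0.4057, 0.1048, 0.2721]
tool_rot: [0.501, 1.568, 0.253]
wrist_force: [0.8, 1.1, 1.3]
gripper_width: 0.0398
grip [0.4258 0.1054 0.1451] n 161 hook mid [0.4647 0.0965] ridge [0.4646 0.0956 0.1417] 90 yaw -0.247 yaw2 -0.225 rect 463.2 96.6 27.8 37.1 75.7 d 0.04
t 28.2 tcp [0.4069 0.1052 0.2725] yaw -0.248 w 0.0398 F [ 0.9 -0.2  1.1]
SHIFT [141.5, 4.6, 13.7] TURN 0.002
23 [0.5952 0.2505 0.2722]
24 [0.5923 0.1987 0.2725]
24 [0.5901 0.148  0.2711]
21 [ 0.4302 -0.0113  0.1405]
6 [0.4324 0.1047 0.1429]
```

View pics/v.png

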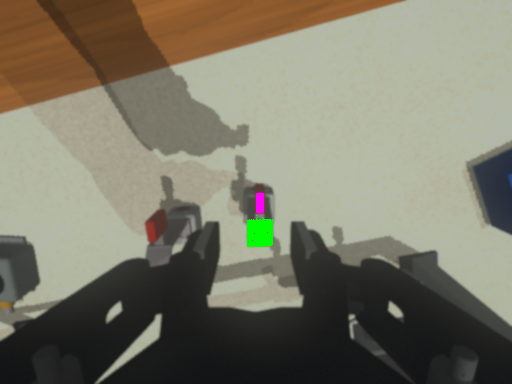

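View pics/v2.png

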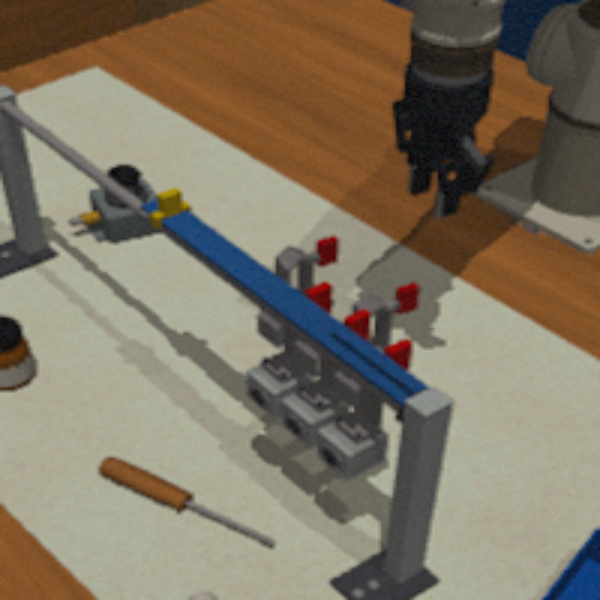

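```bash
python3 -c "
from h import *
go(.4219,.1064,.131,-.25)"
python3 -m creep '[[[0,2,8],0,40],[[10,4,13],0,40],[[40,4,13],0,40],[[75,4,13],0,40],[[105,4,13],0,40],[[125,4,13],0,40],[[135,4,13],0,40],[[139,4,13],0,40],[[139,4,13],0,40]]' 80
python3 - <<'E'
from h import *
go(.4219,.1064,.131,-.25)
p=read_camera("wrist"); cv2.imwrite("pics/w.png",p["img"])
E
```

```text
t 28.3 tcp [0.4074 0.1053 0.2721] yaw -0.248 w 0.0399 F [-0.1  0.2 -0.5]
SHIFT [141.2, 4.4, 13.4] TURN 0.002
time_s: 29.05
tcp_pos: [0.4186, 0.1053, 0.1302]
tool_rot: [-2.637, 1.568, -2.885]
wrist_force: [-0.5, 0.7, 0.4]
gripper_width: 0.0403
t 29.05 tcp [0.4186 0.1053 0.1302] yaw -0.248 w 0.0403 F [-0.5  0.7  0.4]
SHIFT [-0.8, 1.9, 2.9] TURN 0.002
```

View pics/w.png

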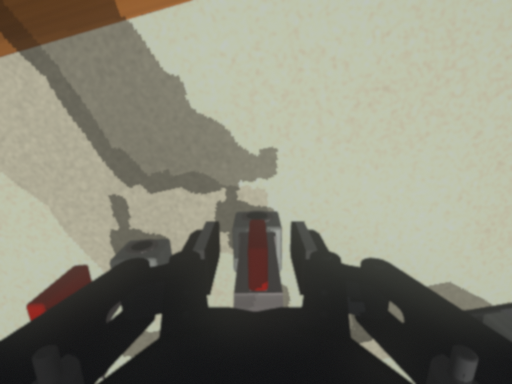

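```bash
python3 -m creep '[[[-1,1.5,3],0,40],[[-1,1.5,3],0,40],[[-1,1.5,3],0,5],[[-1,1.5,3],0,5],[[-1,1.5,3],0,5],[[-1,1.5,3],0,5],[[-1,1.5,3],0,5],[[-1,1.5,3],0,5],[[-6,1.5,3],0,5],[[-20,1.5,3],0,5],[[-48,1.5,3],0,5],[[-82,1.5,3],0,5],[[-116,1.5,3],0,5],[[-146,1.5,3],0,5],[[-168,1.5,3],0,5],[[-181,1.5,3],0,5],[[-181,1.5,3],0,5],[[-181,1.5,3],0,5]]' 80
python3 - <<'E'
from h import *
held()
go(.50,-.133,.311,-.058)
p=read_camera("top"); C=cloud(p)
for b in blobs(redmask(p),6):
    X=C[b]; X=X[(X[:,2]>.1)&(X[:,2]<.4)]
    if len(X)>3 : print(len(X),X.mean(0).round(4))
E
```

```text
time_s: 30.6
tcp_pos: [0.4221, 0.1061, 0.3127]
tool_rot: [0.201, 1.57, -0.047]
wrist_force: [0.4, 0.1, -2.0]
gripper_width: 0.0082
red n 618 toolx min/med [-13.7 -12.5] y [-3.1  4.3] z [-6.7 14.3]
hook n 712 [[-5.6, -6.9, 27.9], [-0.9, 0.3, 34.4], [5.7, 8.2, 39.1]]
t 30.65 tcp [0.4215 0.106  0.3117] yaw -0.248 w 0.0084 F [-1.4  0.4 -1.9]
SHIFT [0.7, -212.4, 134.7] TURN -0.19
24 [0.5957 0.2504 0.2716]
25 [0.5923 0.1987 0.271 ]
24 [0.59   0.1479 0.2721]
22 [ 0.4306 -0.0116  0.1413]
```

```bash
python3 -m creep '[[[0,-10,6],0,5],[[0,-32,20],-0.05,5],[[0,-60,38],-0.1,5],[[0,-90,57],-0.15,5],[[0,-120,76],-0.19,5],[[0,-150,95],-0.19,5],[[0,-178,113],-0.19,5],[[0,-200,127],-0.19,5],[[0,-210,133],-0.19,5],[[0,-212.5,134.5],-0.19,5],[[0,-212.5,134.5],-0.19,5],[[0,-212.5,134.5],-0.19,5]]' 80
python3 - <<'E'
from h import *
held()
go(.5688,-.133,.310,-.058)
E
```

```text
time_s: 31.7
tcp_pos: [0.4997, -0.1318, 0.312]
tool_rot: [2.642, 1.568, 2.585]
wrist_force: [0.4, 0.1, -1.4]
gripper_width: 0.0081
red n 604 toolx min/med [-12.4 -11. ] y [-3.7  3.8] z [-6.8 14.2]
hook n 716 [[-4.2, -7.5, 27.3], [0.5, -0.0, 33.9], [7.1, 7.5, 38.5]]
t 31.75 tcp [ 0.4998 -0.1315  0.3125] yaw -0.056 w 0.0081 F [ 0.2 -0.7 -2.2]
SHIFT [2.4, 2.4, 69.0] TURN 0.002
```

```bash
python3 -m creep '[[[1,2,20],0,5],[[1,2,45],0,5],[[1,2,62],0,5],[[1,2,68.5],0,5],[[1,2,68.5],0,5],[[9,2,68.5],0,5],[[19,2,68.5],0,5],[[29,2,68.5],0,5],[[37,2,68.5],0,5],[[44,2,68.5],0,5],[[48,2,68.5],0,5],[[51,2,68.5],0,5],[[51,2,68.5],0,5]]' 80
python3 - <<'E'
from h import *
go(.5688,-.133,.259,-.058)
held()
p=read_camera("scene"); cv2.imwrite("pics/x2.png",cv2.resize(p["img"][60:300,170:370],None,fx=3,fy=2.5))
E
```

```text
time_s: 32.83
tcp_pos: [0.5687, -0.1348, 0.2617]
tool_rot: [0.191, 1.571, 0.133]
wrist_force: [0.2, -1.0, -0.9]
gripper_width: 0.0082
t 32.83 tcp [ 0.5687 -0.1348  0.2617] yaw -0.058 w 0.0082 F [ 0.2 -1.  -0.9]
SHIFT [2.7, 1.8, -0.0] TURN 0.0
red n 600 toolx min/med [-12.4 -11.1] y [-3.4  4.1] z [-6.8 14.1]
hook n 709 [[-4.3, -7.2, 27.5], [0.4, 0.0, 33.9], [7.2, 7.8, 38.6]]
```

View pics/x2.png

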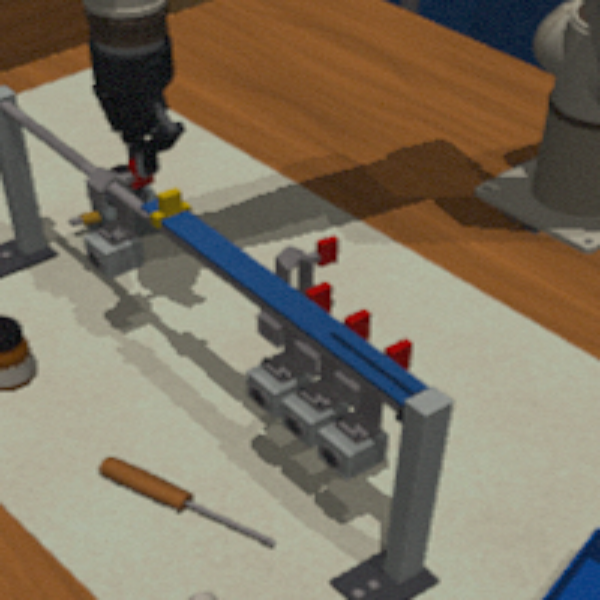

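```bash
python3 -m creep '[[[0,5,0],0,5],[[0,16,0],0,5],[[0,32,-0.3],0,5],[[0,48,-0.5],0,5],[[0,64,-0.7],0,5],[[0,80,-0.8],0,5],[[0,96,-1],0,5],[[0,112,-1],0,5],[[0,128,-1],0,5],[[0,144,-1],0,5],[[0,160,-1],0,5],[[0,176,-1],0,5],[[0,192,-1],0,5],[[0,208,-1],0,5],[[0,220,-1],0,5],[[0,229,-1],0,5],[[0,232,-1],0,5],[[0,232,-1],0,5]]' 80; python3 -c "
from h import *
go(.582,.0975,.260,-.058);held()"
```

```text
time_s: 34.43
tcp_pos: [0.5813, 0.0978, 0.2619]
tool_rot: [0.52, 1.57, 0.463]
wrist_force: [0.7, -0.2, -1.7]
gripper_width: 0.0083
t 34.43 tcp [0.5813 0.0978 0.2619] yaw -0.056 w 0.0083 F [ 0.7 -0.2 -1.7]
SHIFT [1.9, -0.3, 0.7] TURN 0.002
red n 669 toolx min/med [-12.8 -11.5] y [-2.7  4.8] z [-7.8 14.5]
hook n 710 [[-4.6, -6.5, 27.3], [0.2, 1.3, 33.9], [6.7, 8.6, 38.6]]
```

```bash
python3 -m creep '[[[1,0,0],0,5],[[2,0,0],0,5],[[2,0,0],0,30],[[2,0,0],0,30],[[2,0,0],0,30],[[2,0,0],0,30],[[-6,0,0],0,30],[[-20,0,0],0,30],[[-45,0,0],0,30],[[-80,0,0],0,30],[[-90,-10,-28],0.08,40],[[-75,-25,-62],0.15,40],[[-50,-45,-95],0.15,40],[[-25,-75,-120],0.15,40],[[-10,-100,-148],0.15,40],[[-9,-115,-164],0.15,40],[[-9,-118,-167],0.15,40],[[-9,-118,-167],0.15,40],[[-9,-118,-167],0.15,40]]' 80
python3 - <<'E'
from h import *
g=wcar((.4295,-.0125),"pics/y.png")
go(*(g+[-.004,0.001,0])[:2],.131,-.2)
p=read_camera("top"); C=cloud(p)
for b in blobs(redmask(p),6):
    X=C[b]; X=X[(X[:,2]>.1)&(X[:,2]<.4)]
    if len(X)>3 : print(len(X),X.mean(0).round(4))
p=read_camera("scene"); cv2.imwrite("pics/y2.png",cv2.resize(p["img"][60:300,170:370],None,fx=3,fy=2.5))
E
```

```text
time_s: 36.07
tcp_pos: [0.4089, -0.0112, 0.272]
tool_rot: [0.301, 1.568, 0.092]
wrist_force: [-0.6, 0.4, -0.4]
gripper_width: 0.0402
grip [ 0.4284 -0.0127  0.1451] n 162 hook mid [ 0.4669 -0.0201] ridge [ 0.4674 -0.0209  0.1417] 87 yaw -0.208 yaw2 -0.189 rect 466.6 -20.2 28.1 35.6 80.2 d 0.0398
t 36.12 tcp [ 0.4093 -0.011   0.2719] yaw -0.208 w 0.0399 F [0.6 0.9 0.2]
SHIFT [141.0, 2.3, 14.6] TURN -0.008
5 [0.7978 0.5718 0.1013]
23 [0.5952 0.2506 0.2715]
24 [0.5921 0.1989 0.2717]
23 [0.5895 0.1478 0.2716]
23 [0.5863 0.0971 0.2713]
18 [ 0.4304 -0.0111  0.1415]
```

View pics/y.png

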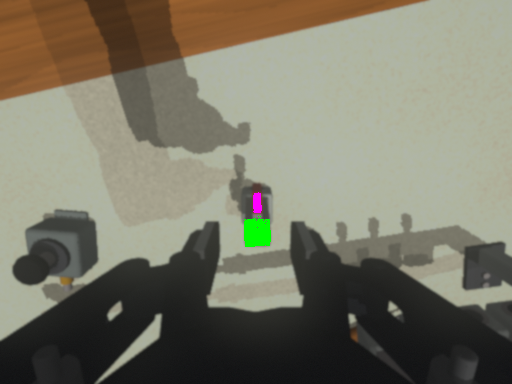

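View pics/y2.png

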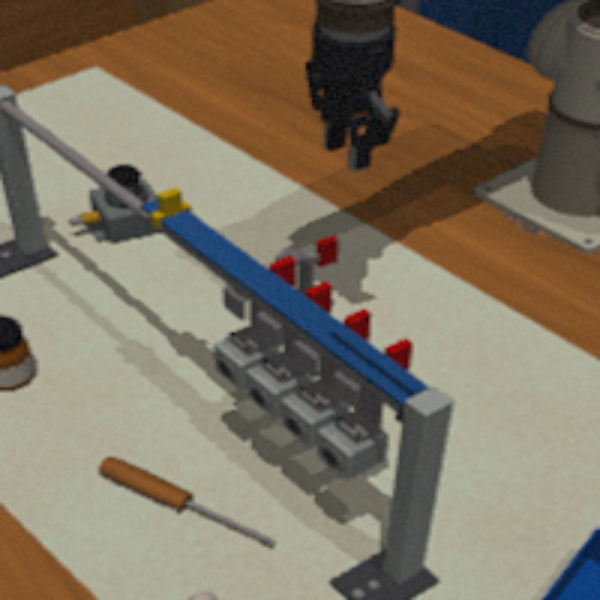

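```bash
python3 -m creep '[[[0,2,8],0,40],[[10,3,16],0,40],[[40,3,16],0,40],[[75,3,16],0,40],[[105,3,16],0,40],[[125,3,16],0,40],[[135,3,16],0,40],[[139,3,16],0,40],[[139,3,16],0,40]]' 80
python3 - <<'E'
from h import *
go(.4245,-.0119,.131,-.205)
p=read_camera("wrist"); cv2.imwrite("pics/z.png",p["img"])
E
```

```text
time_s: 36.97
tcp_pos: [0.4237, -0.0114, 0.1301]
tool_rot: [-2.962, 1.568, 3.114]
wrist_force: [-0.3, 0.2, 0.1]
gripper_width: 0.0397
t 36.97 tcp [ 0.4237 -0.0114  0.1301] yaw -0.207 w 0.0397 F [-0.3  0.2  0.1]
SHIFT [-0.9, -0.3, 0.9] TURN -0.002
```

View pics/z.png

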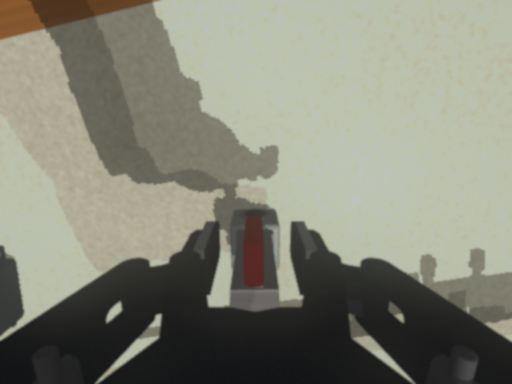

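```bash
python3 -m creep '[[[-1,0,0.5],0,40],[[-1,0,0.5],0,5],[[-1,0,0.5],0,5],[[-1,0,0.5],0,5],[[-1,0,0.5],0,5],[[-1,0,0.5],0,5],[[-1,0,0.5],0,5],[[-6,0,0.5],0,5],[[-20,0,0.5],0,5],[[-48,0,0.5],0,5],[[-82,0,0.5],0,5],[[-116,0,0.5],0,5],[[-146,0,0.5],0,5],[[-168,0,0.5],0,5],[[-181,0,0.5],0,5],[[-181,0,0.5],0,5],[[-181,0,0.5],0,5]]' 80
python3 - <<'E'
from h import *
held()
go(.50,-.133,.311,-.058)
E
```

```text
time_s: 38.43
tcp_pos: [0.4244, -0.0118, 0.3127]
tool_rot: [0.392, 1.571, 0.184]
wrist_force: [0.7, 0.7, -3.0]
gripper_width: 0.0083
red n 582 toolx min/med [-13.4 -12.3] y [-2.9  4.2] z [-6.4 13.9]
hook n 720 [[-5.7, -7.1, 27.8], [-0.9, 0.4, 34.4], [5.5, 7.9, 39.2]]
t 38.48 tcp [ 0.4238 -0.0117  0.3116] yaw -0.208 w 0.0082 F [ 0.  -0.1 -2.7]
SHIFT [0.5, -102.9, 99.6] TURN -0.15
```

```bash
python3 -m creep '[[[0,-10,10],0,5],[[0,-30,29],-0.05,5],[[0,-54,52],-0.1,5],[[0,-78,75],-0.15,5],[[0,-94,91],-0.15,5],[[0,-101,98],-0.15,5],[[0,-103,99.5],-0.15,5],[[0,-103,99.5],-0.15,5],[[0,-103,99.5],-0.15,5]]' 80
python3 - <<'E'
from h import *
held()
go(.5688,-.133,.310,-.058)
E
```

```text
time_s: 39.23
tcp_pos: [0.4996, -0.1322, 0.3119]
tool_rot: [2.753, 1.568, 2.695]
wrist_force: [-0.2, 0.3, -3.8]
gripper_width: 0.0079
red n 580 toolx min/med [-12.  -10.8] y [-3.5  3.8] z [-7.  13.4]
hook n 720 [[-4.2, -7.5, 27.2], [0.6, 0.1, 33.8], [7.3, 7.6, 38.5]]
t 39.28 tcp [ 0.4997 -0.132   0.3124] yaw -0.057 w 0.0083 F [ 0.1 -0.2 -2.1]
SHIFT [2.3, 2.9, 69.0] TURN 0.001
```

```bash
python3 -m creep '[[[1,2,20],0,5],[[1,2,45],0,5],[[1,2,62],0,5],[[1,2,68.5],0,5],[[1,2,68.5],0,5],[[9,2,68.5],0,5],[[19,2,68.5],0,5],[[29,2,68.5],0,5],[[37,2,68.5],0,5],[[44,2,68.5],0,5],[[48,2,68.5],0,5],[[51,2,68.5],0,5],[[51,2,68.5],0,5]]' 80
python3 - <<'E'
from h import *
go(.5688,-.133,.259,-.058)
held()
p=read_camera("scene"); cv2.imwrite("pics/aa2.png",cv2.resize(p["img"][60:300,170:370],None,fx=3,fy=2.5))
E
```

```text
time_s: 40.37
tcp_pos: [0.5691, -0.135, 0.2618]
tool_rot: [-0.063, 1.57, -0.12]
wrist_force: [-0.8, 0.3, -2.3]
gripper_width: 0.0082
t 40.37 tcp [ 0.5691 -0.135   0.2618] yaw -0.058 w 0.0082 F [-0.8  0.3 -2.3]
SHIFT [2.8, 2.0, -0.4] TURN 0.0
red n 592 toolx min/med [-12.2 -10.9] y [-3.   4.1] z [-7. 14.]
hook n 731 [[-4.3, -7.2, 27.2], [0.4, 0.0, 33.8], [7.3, 7.9, 38.7]]
```

View pics/aa2.png

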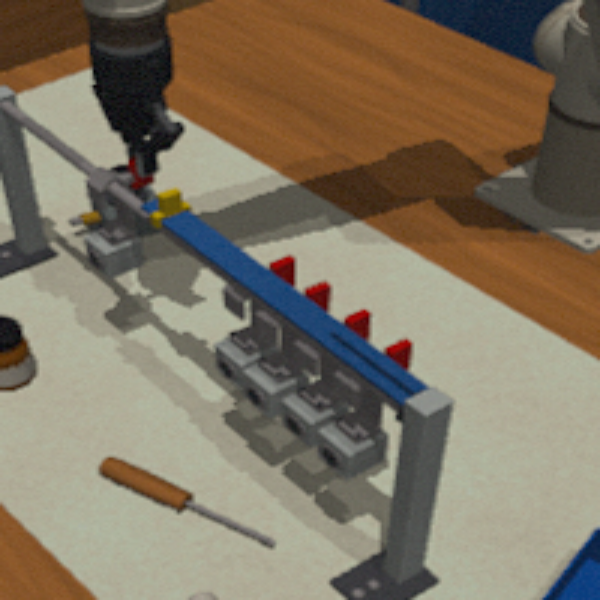

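```bash
python3 -m creep '[[[0,5,0],0,5],[[0,16,0],0,5],[[0,32,-0.3],0,5],[[0,48,-0.5],0,5],[[0,64,-0.7],0,5],[[0,80,-0.8],0,5],[[0,96,-1],0,5],[[0,112,-1],0,5],[[0,128,-1],0,5],[[0,144,-1],0,5],[[0,160,-1],0,5],[[0,172,-1],0,5],[[0,179,-1],0,5],[[0,181,-1],0,5],[[0,181,-1],0,5]]' 80; python3 -c "
from h import *
go(.579,.046,.260,-.058);held()"
```

```text
time_s: 41.72
tcp_pos: [0.5788, 0.0465, 0.2621]
tool_rot: [0.498, 1.57, 0.441]
wrist_force: [1.5, 0.8, -1.6]
gripper_width: 0.0084
t 41.72 tcp [0.5788 0.0465 0.2621] yaw -0.057 w 0.0084 F [ 1.5  0.8 -1.6]
SHIFT [2.1, -0.5, 0.2] TURN 0.001
red n 666 toolx min/med [-12.3 -11.1] y [-3.   4.5] z [-8.1 14.1]
hook n 718 [[-4.8, -6.7, 27.3], [0.1, 0.8, 33.8], [6.9, 8.4, 38.6]]
```

```bash
python3 -m creep '[[[1,0,0],0,5],[[2,0,0],0,5],[[2,0,0],0,30],[[2,0,0],0,30],[[2,0,0],0,30],[[2,0,0],0,30],[[-6,0,0],0,30],[[-20,0,0],0,30],[[-45,0,0],0,30],[[-80,0,0],0,30],[[-90,-10,-30],0,30],[[-90,-30,-60],0,30],[[-80,-60,-90],0,30],[[-65,-95,-110],0,20],[[-45,-130,-110],0,10],[[-25,-165,-110],0,0],[[-10,-205,-110],0,0],[[-10,-245,-110],0,0],[[-10,-285,-110],0,0],[[-10,-325,-110],0,0]]' 80
python3 -m creep '[[[0,-28,0],0,0],[[0,-28,0],0,0],[[0,-28,0],0,0],[[0,-28,0],0,0]]' 80
python3 - <<'E'
from h import *
go(.475,-.3215,.12,-.058)
p=read_camera("wrist"); cv2.imwrite("pics/bb.png",p["img"]); C=cloud(p)
z=C[...,2]
k=(z>.094)&(z<.106)&(np.hypot(C[...,0]-.476,C[...,1]+.3215)<.04); X=C[k]
print(len(X),X.mean(0) if len(X) else '',(X.min(0),X.max(0)) if len(X) else '')
for d in trace("plunger_top",p)[:2]: print(d["score"],d["bbox"])
p=read_camera("top"); cv2.imwrite("pics/bb1.png",cv2.resize(p["img"][140:280,170:430],None,fx=3,fy=3)); C=cloud(p)
for b in blobs(redmask(p),6):
    X=C[b]; X=X[(X[:,2]>.1)&(X[:,2]<.4)]
    if len(X)>3 : print(len(X),X.mean(0).round(4))
p=read_camera("scene"); cv2.imwrite("pics/bb2.png",cv2.resize(p["img"][60:300,150:370],None,fx=3,fy=2.5))
E
```

```text
time_s: 43.43
tcp_pos: [0.4492, -0.2742, 0.2722]
tool_rot: [1.025, 1.571, 0.967]
wrist_force: [1.7, -0.6, -0.2]
gripper_width: -0.0002
time_s: 43.77
tcp_pos: [0.4482, -0.3, 0.272]
tool_rot: [1.924, 1.57, 1.866]
wrist_force: [0.2, -0.2, 0.8]
gripper_width: -0.0
t 43.77 tcp [ 0.4482 -0.3     0.272 ] yaw -0.058 w -0.0 F [ 0.2 -0.2  0.8]
SHIFT [152.0, -20.0, 28.1] TURN -0.0
837 [ 0.47387324 -0.32440161  0.09796478] (array([ 0.45523804, -0.34382658,  0.09400226]), array([ 0.49423614, -0.30425992,  0.10132129]))
0.71 [219.0, 179.9, 252.5, 215.4]
23 [0.5952 0.2505 0.2723]
23 [0.5919 0.199  0.2708]
21 [0.5886 0.1451 0.271 ]
23 [0.5863 0.0971 0.2715]
28 [0.5843 0.0461 0.264 ]
```

View pics/bb.png

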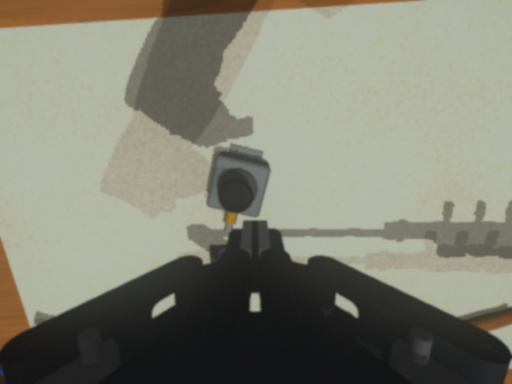

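View pics/bb1.png

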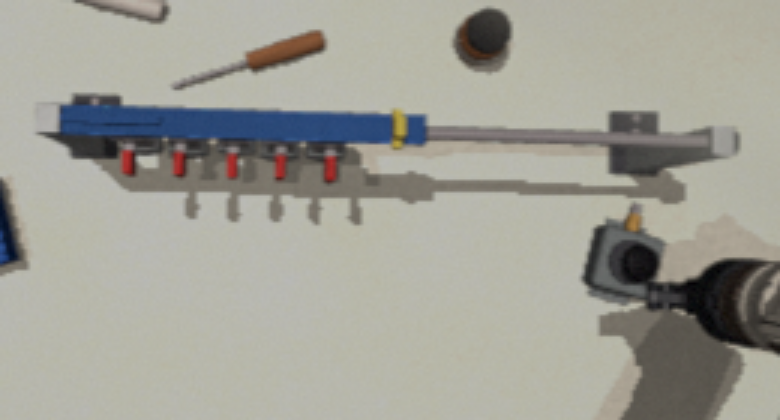

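View pics/bb2.png

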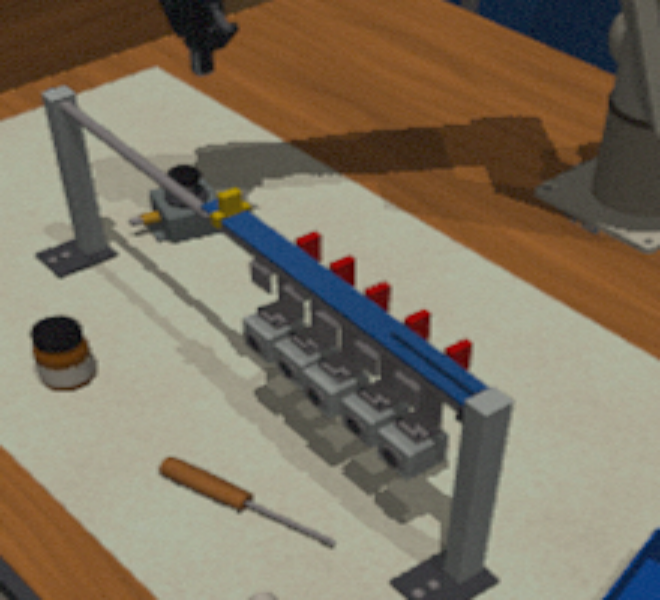

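```bash
python3 -c "
from h import *
go(.474,-.324,.130,-.058)"
python3 -m creep '[[[20,-23,27],0,0],[[55,-23,27],0,0],[[90,-23,27],0,0],[[120,-23,27],0,0],[[138,-23,27],0,0],[[142,-23,27],0,0],[[142,-23,27],0,0]]' 80
python3 - <<'E'
from h import *
go(.474,-.324,.091,-.058)
p=read_camera("wrist"); cv2.imwrite("pics/cc.png",p["img"])
p=read_camera("scene"); cv2.imwrite("pics/cc2.png",cv2.resize(p["img"][80:200,140:280],None,fx=5,fy=5))
E
```

```text
t 43.97 tcp [ 0.4487 -0.2991  0.2722] yaw -0.056 w 0.0001 F [ 0.  -0.2  0.3]
SHIFT [142.2, -23.5, 26.7] TURN 0.002
time_s: 44.55
tcp_pos: [0.4734, -0.3234, 0.1286]
tool_rot: [2.584, 1.567, 2.528]
wrist_force: [-0.2, -0.7, -0.3]
gripper_width: -0.0005
t 44.55 tcp [ 0.4734 -0.3234  0.1286] yaw -0.056 w -0.0005 F [-0.2 -0.7 -0.3]
SHIFT [37.6, -0.7, 0.8] TURN 0.002
```

View pics/cc.png

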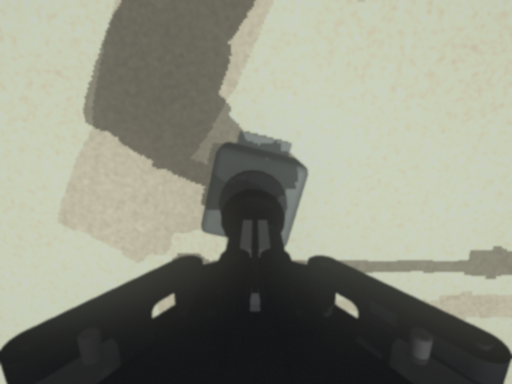

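View pics/cc2.png

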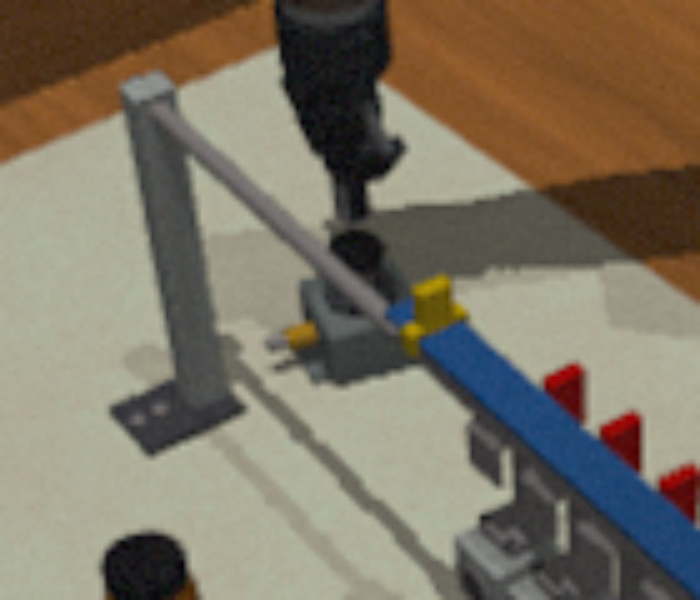

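Fingers are over the black head. First I confirm all five carriers hang still, then press.

```bash
python3 -m creep '[[[6,0,0],0,0],[[14,0,0],0,0],[[20,0,0],0,0],[[25,0,0],0,0],[[29,0,0],0,0],[[33,0,0],0,0],[[36,0,0],0,0],[[38,0,0],0,0],[[38,0,0],0,0],[[38,0,0],0,0]]' 80
python3 - <<'E'
from h import *
go(.474,-.324,.091,-.058)
p=read_camera("scene"); cv2.imwrite("pics/dd2.png",cv2.resize(p["img"][80:200,140:280],None,fx=5,fy=5))
p=read_camera("top"); C=cloud(p)
for b in blobs(redmask(p),6):
    X=C[b]; X=X[(X[:,2]>.1)&(X[:,2]<.4)]
    if len(X)>3 : print(len(X),X.mean(0).round(4))
go(.474,-.324,.091,-.058)
E
```

```text
time_s: 45.48
tcp_pos: [0.4747, -0.3253, 0.0936]
tool_rot: [-0.459, 1.568, -0.517]
wrist_force: [-2.1, 1.8, 11.0]
gripper_width: 0.0002
t 45.48 tcp [ 0.4747 -0.3253  0.0936] yaw -0.058 w 0.0002 F [-2.1  1.8 11. ]
SHIFT [2.6, 1.3, -0.8] TURN 0.0
23 [0.5952 0.2506 0.2718]
25 [0.5923 0.1987 0.2717]
21 [0.5886 0.1451 0.2714]
23 [0.5863 0.0971 0.2714]
28 [0.5843 0.0461 0.2638]
t 45.58 tcp [ 0.4747 -0.3253  0.0938] yaw -0.058 w -0.0003 F [-1.7  1.8 10. ]
SHIFT [2.8, 1.2, -0.8] TURN 0.0
```

View pics/dd2.png

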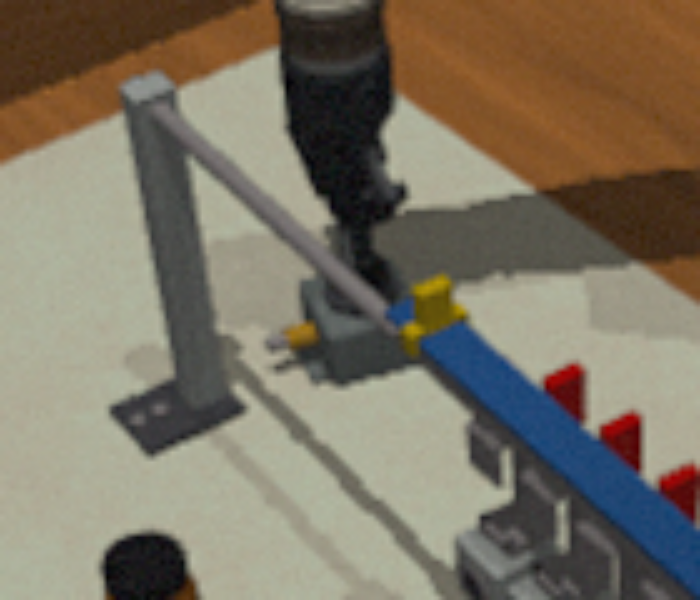

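```bash
python3 -m creep '[[[1.5,0,0],0,0],[[3,0,0],0,0],[[4.5,0,0],0,0],[[5,0,0],0,0],[[5,0,0],0,0],[[5,0,0],0,0]]' 80
```

```text
time_s: 46.08
tcp_pos: [0.4748, -0.3253, 0.0904]
tool_rot: [-0.48, 1.567, -0.538]
wrist_force: [-4.7, 3.5, 19.2]
gripper_width: -0.0
```

```bash
python3 -m creep '[[[1.5,0,0],0,0],[[1.5,0,0],0,0],[[1.5,0,0],0,0],[[1.5,0,0],0,0]]' 80; python3 -m creep '[[[-8,0,0],0,0],[[-20,0,0],0,0],[[-45,0,0],0,0],[[-80,0,0],0,0],[[-115,0,0],0,0],[[-150,0,-10],0,0],[[-180,0,-40],0,0],[[-200,0,-70],0,0],[[-200,0,-100],0,0],[[-200,0,-110],0,0],[[-200,0,-110],0,0],[[-200,0,-110],0,0]]' 80
python3 - <<'E'
from h import *
go(.474,-.324,.091,-.058)
p=read_camera("scene"); cv2.imwrite("pics/ee2.png",cv2.resize(p["img"][60:300,150:370],None,fx=3,fy=2.5))
p=read_camera("top"); cv2.imwrite("pics/ee1.png",cv2.resize(p["img"][110:280,100:430],None,fx=2.4,fy=2.4)); C=cloud(p)
for b in blobs(redmask(p),6):
    X=C[b]; X=X[(X[:,2]>.1)&(X[:,2]<.4)]
    if len(X)>3 : print(len(X),X.mean(0).round(4))
k=(p["img"].max(-1)<70)&(np.hypot(C[...,0]-.474,C[...,1]+.324)<.02); print("plunger z",np.median(C[k],0),k.sum())
for n in("oil_jar","driver","bolt_bin"):
    for d in trace(n,p)[:1]: X=C[d["region"]]; print(n,d["score"],np.median(X,0).round(3))
E
```

```text
time_s: 46.42
tcp_pos: [0.4748, -0.3254, 0.0903]
tool_rot: [-0.48, 1.566, -0.538]
wrist_force: [-6.5, 4.7, 26.0]
gripper_width: 0.0003
time_s: 47.42
tcp_pos: [0.364, -0.3186, 0.285]
tool_rot: [0.534, 1.57, 0.476]
wrist_force: [0.7, 0.2, 0.2]
gripper_width: -0.0002
t 47.42 tcp [ 0.364  -0.3186  0.285 ] yaw -0.059 w -0.0002 F [0.7 0.2 0.2]
SHIFT [194.0, 1.0, 110.0] TURN -0.001
22 [0.5947 0.2504 0.2719]
24 [0.5922 0.1989 0.271 ]
21 [0.5886 0.1451 0.2716]
23 [0.5864 0.0971 0.2708]
27 [0.5848 0.046  0.2639]
plunger z [ 0.47421934 -0.31877097  0.09565253] 131
oil_jar 0.69 [ 0.749 -0.154  0.081]
driver 0.48 [0.751 0.087 0.023]
bolt_bin 0.83 [0.534 0.517 0.005]
```

View pics/ee2.png

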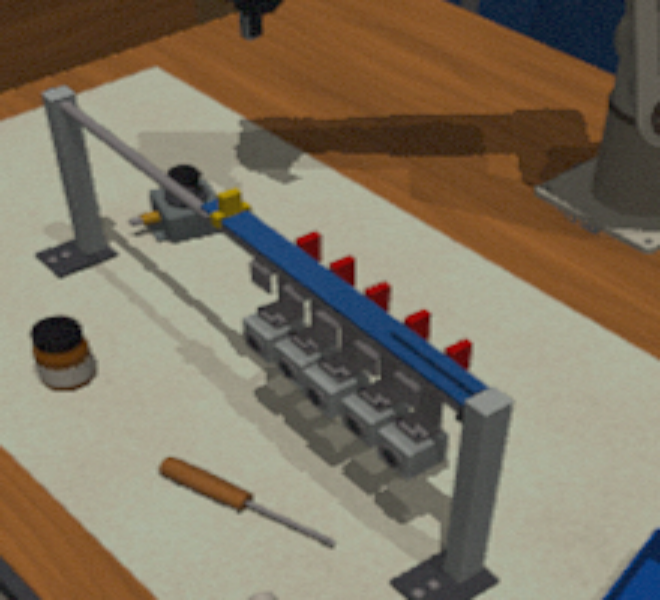

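View pics/ee1.png

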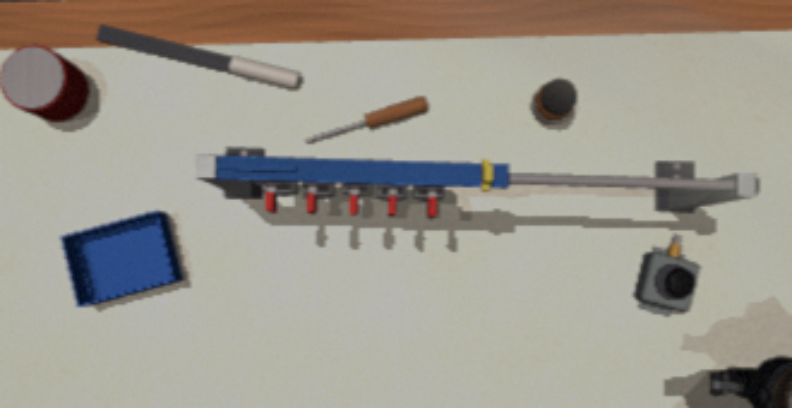

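Run:
```python
from h import *
p=read_camera("scene");C=cloud(p)
for b in blobs(redmask(p),10):
    X=C[b]; X=X[(X[:,2]>.2)&(X[:,2]<.3)&(X[:,0]>.5)]
    if len(X)>6: 
        t=X[X[:,2]>.264]; print(len(X),t.mean(0).round(4),X[:,2].max().round(4))
o=observe(); print(o["time_s"],abs(o["qvel"]).max())
# body base/front: lowest points of bodies seen
k=(C[...,2]>.12)&(C[...,2]<.18)&(C[...,0]>.6)&(C[...,0]<.7)&(C[...,1]>0)&(C[...,1]<.3)
X=C[k]
for y in (.044,.095,.144,.197,.248):
    Y=X[abs(X[:,1]-y)<.02]; print(y,len(Y),np.percentile(Y,[3,97],axis=0).round(3).tolist())
```

```text
48 [0.5859 0.0487 0.2705] 0.2752
53 [0.5898 0.0995 0.271 ] 0.276
51 [0.5912 0.1486 0.2704] 0.2748
56 [0.5952 0.2018 0.271 ] 0.2766
58 [0.5973 0.2533 0.2704] 0.2749
47.7167 0.003587145973484021
0.044 189 [[0.612, 0.026, 0.136], [0.651, 0.064, 0.179]]
0.095 189 [[0.616, 0.077, 0.134], [0.653, 0.115, 0.179]]
0.144 228 [[0.62, 0.126, 0.134], [0.66, 0.164, 0.179]]
0.197 226 [[0.622, 0.179, 0.135], [0.659, 0.217, 0.179]]
0.248 235 [[0.625, 0.23, 0.136], [0.663, 0.267, 0.179]]
```

All five grip tops read 0.270–0.271 m (nominal 0.272), and the bodies sit upright below the bar. Handing in.

```bash
python3 -c "
from station import *
print(hand_in())"
```

```text
the job is handed in; nothing more can be done
None
```

I hung all five carriers on the rail at its open end, grips towards the robot, and slid each in under the keeper. The job is handed in at about 48 s; no verdict was reported.

**Carriers:** the grips sit at world y of about 0.046, 0.097, 0.145, 0.199 and 0.251 m. The mark is at about -0.02 m, so even the nearest is well past it. Grip tops measured 0.270–0.271 m against a nominal 0.272 m, and the bodies hang upright.

**Plunger:** I pressed with closed fingers until the force rose from about 10 N to 26 N, with the fingertips about 20 mm below the released height. That is well past the 12 N spring, so it was on its stop. After release the head reads the same height as before within the measurement noise (about 1 mm), and the arm is clear of everything.

**Bystanders:** jar, screwdriver and bin read within 4 mm of their starting positions.

**Disagreements:**
- The third carrier's grip y went from 0.148 to 0.145 m in the top view between t = 36 s and t = 44 s. It held there until hand-in. The scene camera, checked once at the end, showed it at 0.149 m.
- The last carrier's average grip height read lower in the top view (0.264 m). The scene view gave its top at 0.2705 m, so I put that down to grip-side pixels in the red mask.

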